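Clear the wheel chute and make up two rigging kits

ROBOT

A 6-joint arm with a two-finger parallel gripper is mounted at the origin on the work surface. World frame = base frame: x ahead of the robot, y to its left, z up, the work surface at z = 0. Lengths are in m, angles in rad, forces in N, time in s.
With the tool pointing down it reaches from about 0.35 to 0.775 m from the base axis. Payload 5.5 kg.
Tool frame: the origin (TCP) lies at the very end of the fingers, on their centre line; the grasp point (between the pads) lies 19 mm behind it; z points along the fingers, y is the direction in which the jaws open and shut (so a half turn about z gives the same grasp; the last joint's range is limited). The gripper opens to 85 mm and grips with 20 to 120 N. Pads are 22 mm wide; open, the fingers measure 114 mm over their backs; the gripper's body (76 mm by 85 mm) begins 54 mm behind the grasp point. The pads swing forward as they close: fully open they stand 13 mm farther back than shut.
Start: joints at [-1.428, 0.313, 0.046, 1.304, 0, 1.431], TCP at [0.16, -0.552, 0.209] pointing down, gripper open.
Joint ranges: [-2.76, 2.76], [-0.86, 1.69], [-1.03, 1.26], [-2.2, 2.34], [-1.47, 1.5], [-3.14, 3.14]. Speed limits (rad/s): [2.57, 2.57, 3.14, 3.14, 3.14, 3.14].

INTERFACE

Orientations are given as a unit quaternion [w, x, y, z].
In Python, from workcell import get_state, read_camera, hand_in, find_in, silhouettes gives the robot as it stands. The module is installed in compiled form; this text tells all that it offers.
- The arm moves only by the tool send_rows, never from a script. Its argument "deltas" is a list that holds one entry, the list of rows, each a list of 6 numbers: the shift along the world's x, y, z in cm, then the turn, a rotation vector about the world's x, y, z in degrees. In form: [[[dx, dy, dz, wx, wy, wz], ...]]. A call has 1 to 12 rows; each row is the pose to reach, as a shift and turn from the pose commanded when the call began; what a row does not reach only later rows make up. A row lasts 1/10 s, in which the tool goes at most 50 mm and 8.59 degrees, less where a joint would pass 70% of its speed; a pose out of reach is approached as far as the arm can. A call with a gripper value outside its range is refused whole. "jaw" is the opening, from -1 (shut) to 1 (fully open), so that 0 is half open, set as the call begins (left out, the last holds). The fingers move at their own pace and stop on an object; "force" is the grip in N (left out, the last holds). Time passes only in rows, so rows that repeat a pose let the fingers close. It gives the time, the measured TCP pose, the force and the opening at its end, in the units of the state.
- get_state(): the state, without advancing time (a new reading comes with each control period).
- read_camera(name): name is "side" or "top" or "wrist"; returns a dict with "img" (384x512x3 uint8, red, green, blue), "z_map" (384x512 float32, m along the optical axis (not along the pixel's ray), 0 where there is no reading), "vfov" (degrees; the focal length in pixels is half the picture's height over the tangent of half this angle, whatever the lens; pixels are square), "cx", "cy" (the principal point, pixels), "R" (3x3) and "t" (3): a world point X has camera coordinates R X + t; the wrist camera has in their place "hand_eye" (4x4, takes a point from camera to tool coordinates, whose origin is the TCP and whose axes are the flange's). Camera axes: x right, y down, z forward; pixel columns grow to the right and rows downward; lengths in m; the calibration is good to about 2 mm. The wrist camera is an equidistant fisheye: a pixel r from the principal point sees the ray r / f radians off the axis. A picture is of the moment at which its call begins: read the wrist's pose just before it.
- hand_in(): hands the job in, once; it reports no verdict.
Trained networks look in a picture, given as the dict that the camera call returned (one of the last four; its "shot" number tells which), for a name from the list of things; names that differ only in an ending like _2 or _b are one class to them, and where a whole thing is asked for, a point or a joint stands for the part that bears it (a point fixed in the world has none). Each returns a list of dicts, best first, with "conf" (0 to 1); they miss things now and then, are a little off and sometimes report something else, mostly with a low value. They report only what shows in the picture. A call takes as long as a camera call. They do not tell look-alikes from the thing itself.
- find_in(picture, thing): "box" ([centre column, centre row, width, height] in pixels, round what is visible of it).
- silhouettes(picture, thing): "mask" (384x512 bool, what is visible of it) and "box" ([centre column, centre row, width, height] in pixels, round what is visible of it).
The state is a dict: "clock": time; "joint_pos": joint angles; "qvel": joint speeds; "tau": joint torques, N m; "tcp_pos": TCP position; "orientation": TCP orientation; "wrist_force": force on the tool from outside, world axes, zero at the start; "ft_torque": the same for the moment, N m; "finger_gap": finger opening in m.
Only numpy, scipy, OpenCV 4.12 (cv2) and the standard library are available. Lean on these libraries where they do the work, as an engineer would, in place of code of your own. Each camera call takes 0.05 s, during which the arm holds its last target.

TASK

Before packing anything, lift the stuck blue grip gauge out of the sloping feed chute so that both pulley wheels roll down to the stop, and lay the gauge in the middle of the cork mat. Then make up the two kits, the things lying side by side on the tray floor: the red wheel and the bronze belay device in the white tray, the black wheel and the green carabiner in the yellow tray. Set things down rather than dropping them, and leave the steel swivel lying where it is.

Things in the scene. Friction and masses are not known exactly. Their poses are not given: they have to be found in the camera images.
- gauge: Blue plastic grip gauge, a block 50 x 22 x 34 mm (x, y, z) with two slots across its top along y. Origin at its centre. It sits in the chute, x along the chute, pitched 13 degrees with the slope, just below the wheels; friction alone holds it. Its 22 mm wide body stands 24 mm above the chute's side walls: grip it across y. 75 g.
- red_wheel: Red pulley wheel with steel hub, a disc 40 mm in diameter, 22 mm thick along its own y. Origin at its centre. Stands on its rim in the chute, axis across it, the lower of two wheels. Rolls down the slope, but soon stops on a level floor. Its top 30 mm stand above the chute's side walls: grip its flat faces across y. 35 g.
- black_wheel: Black pulley wheel, the same in size, mass and origin as the red one, standing just uphill of it in the chute.
- carabiner: Green oval carabiner with steel sleeve, lying flat on the bench: a closed oval of 10 mm round bar, 100 mm long (x), 58 mm wide (y), 10 mm thick. Origin at the oval's centre, 5 mm above the bench. About 75 g. (Two more hang on the wall behind the robot, out of reach: not these.)
- belay: Bronze-coloured tube belay device, 62 (x) x 36 (y) x 30 (z) mm, two rope slots open at the top, a small dark wire loop reaching 23 mm further out at its +x end. Stands on the bench; origin at the centre of the bronze body, 15 mm above the bench. About 85 g.
- white_tray: White open kit tray fixed to the bench, 130 (x) x 200 (y) mm outside, 22 mm high, walls and floor 5 mm thick. Origin at the centre of its underside, on the bench.
- yellow_tray: Yellow open kit tray fixed to the bench, the same size and origin as the white one.
- mat: Cork mat with a thin dark rubber border, 90 x 90 mm and 6 mm thick, fixed to the bench. Origin at the centre of its underside.
- chute: Fixed aluminium chute, 220 mm long along x, 36 wide; origin on the bench under its middle. Floor slopes 13 degrees, +x end uphill, down to a grey stop plate 24 mm high at the -x end. Channel 26 mm wide, side walls 10 mm above its floor. A wheel at the stop has its centre at about x -95, z 42 mm in this frame, the next behind it at x -56, z 51; lifting the first lets the next roll down.
- swivel: Steel swivel lying on the bench, a 24 x 24 x 20 mm block with a round eye at each end, 98 mm long (x) and 42 mm wide (y) overall. Origin at its centre. Not part of any kit: leave it alone.
Not all that is in view belongs to the job. Several things look just like the carabiner: the one meant starts farthest to the robot's right.

How it is judged:
By the outcome, as a careful person would: the job done as asked, in the order asked, and still so for the second after the job is handed in, with the robot touching nothing.
It also fails if it takes over 138 s, if anything falls off the work surface, if the arm or the gripper's body presses on something with over 40 N, if the wrist force passes 120 N, or if a joint passes its speed limit or range.

## Working session

There is one attempt and no reset: what is moved stays moved. The work goes in short steps, Python scripts to look and compute and a tool call to move; the robot and the scene stay as the last step left them, time stands still between calls to the robot, and variables do not carry over. Pictures are saved under pics/ and viewed, and the job is handed in when it is done.

Besides the shell and the picture viewer there is one more tool, called after "Emit:" as a command line: name --argument value ..., lists and objects as JSON in quotes. send_rows: Moves the arm, as the interface text tells. Its arguments: {"type":"object","properties":{"deltas":{"type":"array","items":{"type":"array","items":{"type":"array","items":{"type":"number"}}}},"jaw":{"type":"number"},"force":{"type":"number"}},"required":["deltas"]}

```bash
mkdir -p pics
cat > h.py <<'E'
import numpy as np,cv2
from workcell import get_state, read_camera, hand_in, find_in, silhouettes
def save(p,n): cv2.imwrite('pics/'+n+'.png',cv2.cvtColor(p['img'],cv2.COLOR_RGB2BGR))
def foc(p): return p['img'].shape[0]/2/np.tan(np.radians(p['vfov']/2))
def world(p):
    f=foc(p);z=p['z_map'];v,u=np.mgrid[0:z.shape[0],0:z.shape[1]]
    c=np.stack([(u-p['cx'])/f*z,(v-p['cy'])/f*z,z],-1)
    return (c-np.array(p['t']))@np.array(p['R'])   # R^T (c-t)
def proj(p,X):
    c=np.array(p['R'])@np.array(X)+p['t'];f=foc(p);return c[0]/c[2]*f+p['cx'],c[1]/c[2]*f+p['cy']
THINGS=['gauge','red_wheel','black_wheel','carabiner','belay','white_tray','yellow_tray','mat','chute','swivel']
E
python3 - <<'E'
from h import *
print(get_state())
for n in ['top','side']:
    p=read_camera(n);save(p,n+'0');W=world(p)
    print(n,p['vfov'],p['cx'],p['cy'],p['t'])
    for t in THINGS:
        for d in silhouettes(p,t)[:5]:
            m=d['mask']&(p['z_map']>0)
            if m.sum()==0: continue
            w=W[m];print(t,round(d['conf'],2),np.round(d['box']),m.sum(),'med',np.round(np.median(w,0),3),'lo',np.round(np.percentile(w,3,0),3),'hi',np.round(np.percentile(w,97,0),3))
E
```

```text
{'clock': 0.0, 'joint_pos': array([-1.42761498e+00,  3.13993952e-01,  4.49833201e-02,  1.30361041e+00,
        2.73847559e-05,  1.43121934e+00]), 'qvel': array([ 1.01389358e-03,  7.14631588e-04,  3.65089874e-04, -5.02397967e-04,
       -9.79513755e-04,  2.64300946e-05]), 'tau': array([-3.99302189e-05, -4.80628538e+01,  2.98532259e+01,  1.93014886e-02,
       -7.57444786e-05,  1.82917506e-05]), 'tcp_pos': array([ 0.16036046, -0.55160986,  0.20761436]), 'orientation': array([-9.12379474e-04,  9.90022191e-01,  1.40908583e-01,  1.20481200e-05]), 'wrist_force': array([-0.90618643,  0.11784765,  0.80419608]), 'ft_torque': array([ 0.03232709, -0.04368911, -0.02006706]), 'finger_gap': 0.08519679983534514}
top 43.04438651331275 257.75116959483717 188.6047737082007 [0.05847139 0.46359643 1.30476578]
gauge 0.68 [300. 138.  19.   6.] 186 med [ 0.604 -0.046  0.064] lo [ 0.594 -0.069  0.047] hi [ 0.617 -0.022  0.08 ]
red_wheel 0.51 [286. 134.  11.  10.] 124 med [ 0.606 -0.001  0.083] lo [ 0.599 -0.016  0.057] hi [0.62  0.015 0.091]
black_wheel 0.54 [268. 131.  15.  13.] 165 med [0.613 0.037 0.091]
[... 2202 characters left out ...]
ite_tray 0.64 [375. 246.  72.  58.] 1402 med [ 0.544 -0.251  0.004] lo [ 0.473 -0.39  -0.001] hi [ 0.62  -0.198  0.021]
white_tray 0.39 [322. 193.  21.  14.] 196 med [ 0.599 -0.053  0.059] lo [ 0.591 -0.074 -0.003] hi [0.712 0.002 0.075]
yellow_tray 0.81 [244. 182.  19.  24.] 352 med [0.582 0.255 0.006] lo [ 0.497  0.225 -0.001] hi [0.618 0.312 0.02 ]
chute 0.94 [321. 197.  61.  50.] 1006 med [ 0.598 -0.037  0.023] lo [ 0.577 -0.145 -0.002] hi [0.63  0.071 0.07 ]
swivel 0.7 [309. 235.  27.  16.] 210 med [ 0.456 -0.112  0.011] lo [ 0.417 -0.134 -0.002] hi [ 0.501 -0.088  0.019]
swivel 0.51 [323. 194.  17.  13.] 135 med [ 0.597 -0.051  0.059] lo [ 0.591 -0.073  0.045] hi [ 0.611 -0.027  0.074]
```

Run:
```python
import cv2
for n in ['top0','side0']:
    a=cv2.imread('pics/'+n+'.png'); a=a[60:330,60:460]; cv2.imwrite('pics/'+n+'z.png',cv2.resize(a,(800,540),interpolation=cv2.INTER_CUBIC))
```

```text
(no output)
```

View pics/top0z.png

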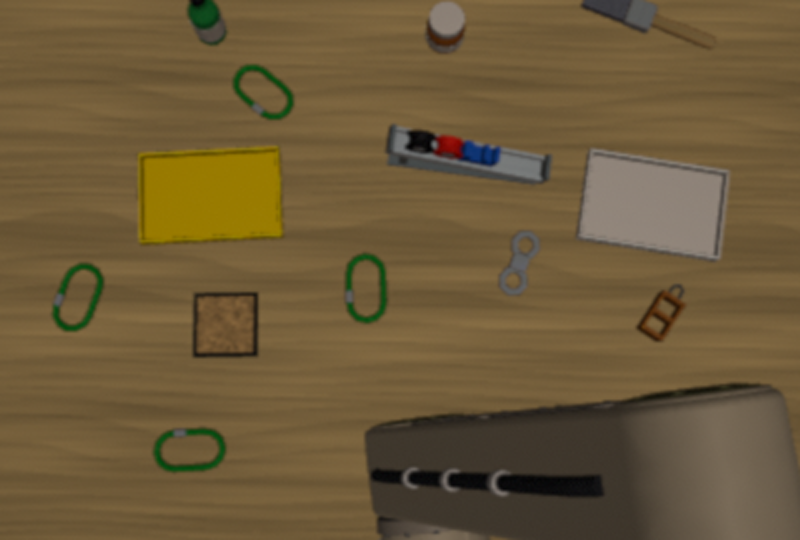

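View pics/side0z.png

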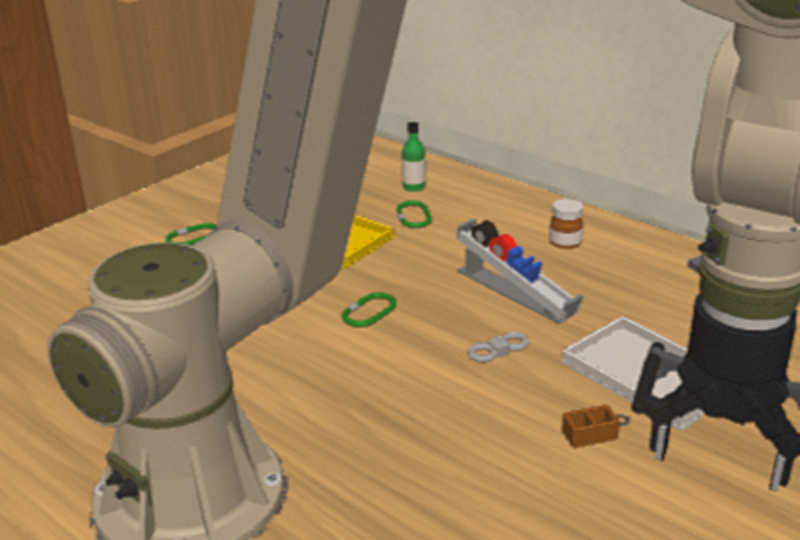

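The top view shows the chute with black, red and blue running downhill towards the robot's right. The rightmost carabiner is at about (0.425, 0.111). Next I'll fit the yaws.

Run:
```python
from h import *
p=read_camera('top');W=world(p)
for t in ['chute','carabiner','belay','white_tray','yellow_tray','mat','swivel','gauge']:
    for d in silhouettes(p,t)[:4]:
        m=d['mask']&(p['z_map']>0); w=W[m][:,:2]
        # mask pixel ray centres with per-point depth
        w=w[(np.abs(w-np.median(w,0))<0.2).all(1)]
        r=cv2.minAreaRect((w*1000).astype(np.float32)); 
        print(t,round(d['conf'],2),np.round(r[0],1),np.round(r[1],1),round(r[2],1))
p=read_camera('wrist');save(p,'w0');print({k:p[k] for k in p if k not in('img','z_map')})
```

```text
chute 0.95 [613.3 -36.6] [233.7  51.1] 82.8
chute 0.65 [553.9 331.2] [136.4 200. ] 4.2
carabiner 0.71 [425.6 108.7] [91.2 59.4] 1.0
carabiner 0.6 [404.2 509.7] [56.8 94.2] 72.9
carabiner 0.55 [198.8 343.7] [59.  99.4] 0.9
belay 0.74 [ 391.9 -300.9] [35.6 66.4] 56.3
white_tray 0.85 [ 553.8 -295.8] [201.2 141.5] 81.6
white_tray 0.71 [371.9 304.6] [93.9 92. ] 3.1
yellow_tray 0.91 [555.1 334.6] [140.2 207.2] 3.8
mat 0.79 [369.6 303.6] [90.  91.1] 1.3
swivel 0.85 [ 462.4 -104.3] [38.9 96.2] 69.3
gauge 0.51 [607.7 -45.6] [52.  30.6] 88.7
{'vfov': 65.70646984690485, 'cx': 251.74518271045102, 'cy': 194.6833506225594, 'hand_eye': array([[-1.42853011e-03, -9.62952709e-01, -2.69666534e-01,
         6.89067570e-02],
       [ 9.99998662e-01, -1.59047236e-03,  3.82032839e-04,
         1.96353215e-03],
       [-7.96776726e-04, -2.69665628e-01,  9.62953693e-01,
        -1.66196369e-01],
       [ 0.00000000e+00,  0.00000000e+00,  0.00000000e+00,
         1.00000000e+00]]), 'shot': 4}
```

View pics/w0.png

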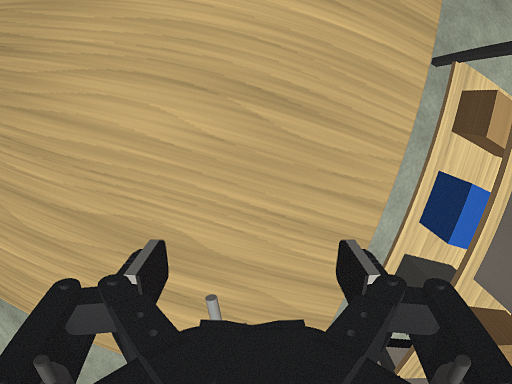

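Emit:
send_rows --deltas '[[[45, 51, 5, 0, 0, 67], [45, 51, 5, 0, 0, 67], [45, 51, 5, 0, 0, 67], [45, 51, 5, 0, 0, 67], [45, 51, 5, 0, 0, 67], [45, 51, 5, 0, 0, 67], [45, 51, 5, 0, 0, 67], [45, 51, 5, 0, 0, 67], [45, 51, 5, 0, 0, 67], [45, 51, 5, 0, 0, 67], [45, 51, 5, 0, 0, 67], [45, 51, 5, 0, 0, 67]]]'

```text
clock: 2.8
tcp_pos: [0.5575, -0.1017, 0.2529]
orientation: [0.0, 0.748, 0.664, 0.0]
wrist_force: [0.1, -1.4, 1.0]
finger_gap: 0.0854
```

Emit:
send_rows --deltas '[[[5, 6, -1, 0, 0, 0], [5, 6, -1, 0, 0, 0], [5, 6, -1, 0, 0, 0], [5, 6, -1, 0, 0, 0]]]'

```text
clock: 3.2
tcp_pos: [0.6062, -0.0429, 0.242]
orientation: [-0.0, 0.747, 0.665, -0.0]
wrist_force: [-0.5, -0.2, -0.3]
finger_gap: 0.0854
```

```bash
cat >> h.py <<'E'
from scipy.spatial.transform import Rotation as Ro
def quat(q): return Ro.from_quat([q[1],q[2],q[3],q[0]])
def tool():
    s=get_state(); return s,quat(s['orientation']).as_matrix(),np.array(s['tcp_pos'])
def wristshot(n=None):
    s,Rt,tt=tool(); p=read_camera('wrist')
    if n: save(p,n)
    f=foc(p);z=p['z_map'];v,u=np.mgrid[0:z.shape[0],0:z.shape[1]]
    # vfov convention: f=half height/tan(half) 
    x=u-p['cx'];y=v-p['cy'];r=np.hypot(x,y);th=r/f
    k=np.where(r>1e-6,np.tan(th)/np.maximum(r,1e-6),1/f)
    c=np.stack([x*k*z,y*k*z,z],-1)
    H=np.array(p['hand_eye']);T=c@H[:3,:3].T+H[:3,3]
    return p,T@Rt.T+tt
def wproj(p,X,Rt,tt):
    H=np.array(p['hand_eye']);c=(((np.array(X)-tt)@Rt)-H[:3,3])@H[:3,:3]
    th=np.arctan2(np.hypot(c[0],c[1]),c[2]);a=np.arctan2(c[1],c[0]);r=th*foc(p)
    return p['cx']+r*np.cos(a),p['cy']+r*np.sin(a)
def stat(n,w):
    print(n,len(w),'med',np.round(np.median(w,0),4),'lo',np.round(np.percentile(w,3,0),4),'hi',np.round(np.percentile(w,97,0),4))
E
python3 - <<'E'
from h import *
p,W=wristshot('w1'); print(get_state()['tcp_pos'])
np.savez('w1.npz',img=p['img'],W=W,z=p['z_map'])
ms={}
for t in ['gauge','red_wheel','black_wheel','chute']:
    for d in silhouettes(p,t)[:2]:
        m=d['mask']&(p['z_map']>0); print(round(d['conf'],2),np.round(d['box']));stat(t,W[m]); ms.setdefault(t,m)
np.savez('w1m.npz',**ms)
E
```

```text
[ 0.60596668 -0.04373399  0.24238593]
0.79 [254. 176.  20.  46.]
gauge 849 med [ 0.6089 -0.0511  0.0693] lo [ 0.5976 -0.0755  0.0561] hi [ 0.6198 -0.0248  0.0795]
0.73 [256. 140.  21.  32.]
red_wheel 685 med [ 0.6144 -0.0053  0.086 ] lo [ 0.6026 -0.0231  0.0577] hi [0.6261 0.0109 0.0905]
0.57 [256. 106.  26.  39.]
black_wheel 707 med [0.6194 0.0325 0.0948] lo [0.6081 0.0161 0.082 ] hi [0.6305 0.0497 0.0996]
0.7 [254. 157.  35. 181.]
chute 3403 med [ 0.6095 -0.0385  0.0503] lo [ 0.585  -0.1459  0.018 ] hi [0.6372 0.0722 0.0864]
```

View pics/w1.png

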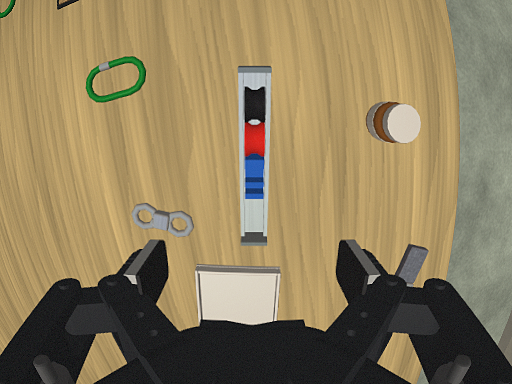

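Emit:
send_rows --deltas '[[[0.1, -2.1, -10.7, 12.9, -1.6, 0], [0.1, -2.1, -10.7, 12.9, -1.6, 0], [0.1, -2.1, -10.7, 12.9, -1.6, 0], [0.1, -2.1, -10.7, 12.9, -1.6, 0], [0.1, -2.1, -10.7, 12.9, -1.6, 0]]]' --jaw -0.1

```text
clock: 3.95
tcp_pos: [0.6082, -0.0648, 0.1375]
orientation: [-0.074, 0.743, 0.66, 0.086]
wrist_force: [-0.2, 0.3, 1.0]
finger_gap: 0.038
```

Run:
```python
from h import *
p,W=wristshot('w2'); s,R,t=tool();print(t,R[:,2],R[:,0],s['finger_gap'])
for tt in ['gauge']:
    for d in silhouettes(p,tt)[:1]:
        m=d['mask']&(p['z_map']>0); print(round(d['conf'],2),np.round(d['box']));stat(tt,W[m])
        stat('toolframe',(W[m]-t)@R)
```

```text
[ 0.60881356 -0.06445883  0.13821   ] [ 0.03142441  0.22159939 -0.97463132] [0.11373785 0.96798611 0.22375566] 0.0386449953611808
0.57 [250. 195.  29.  65.]
gauge 1719 med [ 0.6092 -0.0498  0.0682] lo [ 0.5978 -0.0749  0.0528] hi [ 0.6201 -0.0243  0.0795]
toolframe 1719 med [-0.0032 -0.0016  0.0695] lo [-0.0264 -0.0122  0.0644] hi [0.0228 0.0087 0.0929]
```

View pics/w2.png

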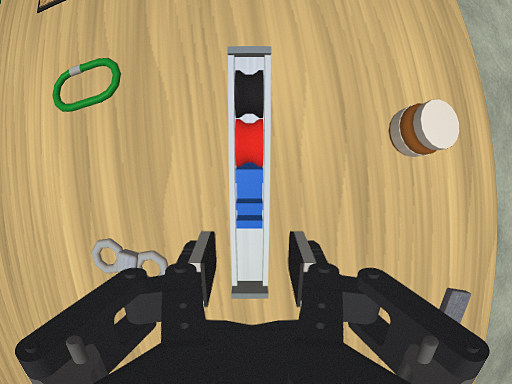

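Emit:
send_rows --deltas '[[[-0.1, 0.4, -3.0, 0, 0, 0], [0, 1.0, -6.0, 0, 0, 0], [0.06, 1.5, -7.5, 0, 0, 0], [0.06, 1.69, -8.23, 0, 0, 0], [0.06, 1.69, -8.23, 0, 0, 0], [0.06, 1.69, -8.23, 0, 0, 0]]]'

```text
clock: 4.65
tcp_pos: [0.6092, -0.0476, 0.055]
orientation: [-0.073, 0.743, 0.66, 0.086]
wrist_force: [0.4, 0.6, 0.1]
finger_gap: 0.0381
```

Emit:
send_rows --deltas '[[[0, 0, 0, 0, 0, 0], [0, 0, 0, 0, 0, 0], [0, 0, 0, 0, 0, 0], [0, 0, 0, 0, 0, 0], [0, 0, 0, 0, 0, 0]]]' --jaw -1 --force 40

```text
clock: 5.15
tcp_pos: [0.6079, -0.0477, 0.0533]
orientation: [-0.075, 0.743, 0.66, 0.085]
wrist_force: [-0.7, -0.0, -0.0]
finger_gap: -0.0
```

Run:
```python
from h import *
p,W=wristshot('w3'); s,R,t=tool();print(t,s['finger_gap'])
p=read_camera('side');save(p,'s3');a=p['img'][120:270,240:440,::-1];cv2.imwrite('pics/s3z.png',cv2.resize(a,(800,600),interpolation=cv2.INTER_CUBIC))
```

```text
[ 0.60793425 -0.04771579  0.05320777] 0.000373400745204597
```

View pics/w3.png

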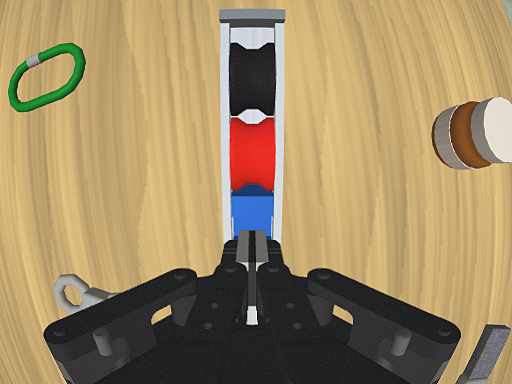

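View pics/s3z.png

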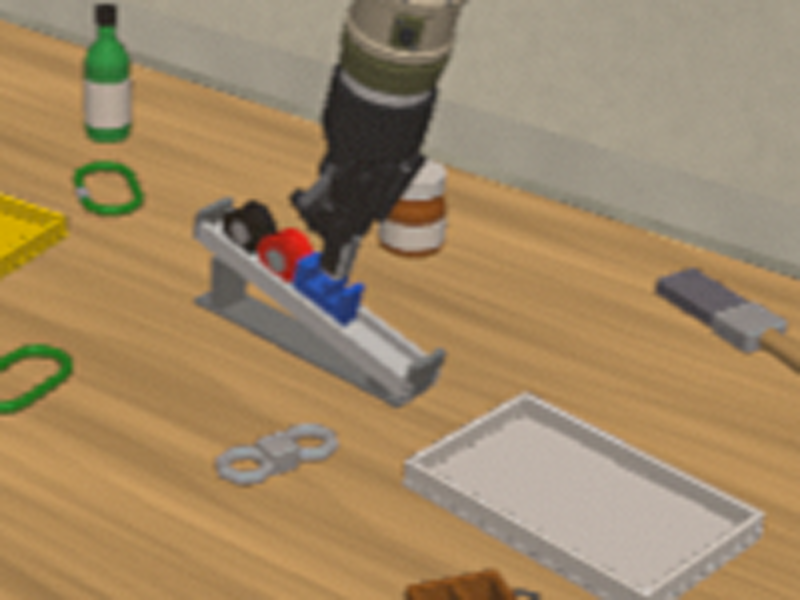

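Run:
```python
from h import *
p,W=wristshot(); s,R,t=tool()
print('tcp px',wproj(p,t,R,t),'grasp px',wproj(p,t-0.019*R[:,2],R,t))
T=(W-t)@R
for v in range(190,330,8): print(v,[tuple(np.round(1000*T[v,u]).astype(int)) for u in (226,244,252,260,278)])
p=read_camera('side');print('side',proj(p,t),proj(p,t-.019*R[:,2])); print('cam',-np.array(p['R']).T@p['t'])
a=p['img'][150:225,280:380,::-1];cv2.imwrite('pics/s3zz.png',cv2.resize(a,(800,600),interpolation=cv2.INTER_CUBIC))
```

```text
tcp px (np.float64(249.55040680308363), np.float64(226.951644073581)) grasp px (np.float64(249.33830916467002), np.float64(239.9667941776391))
190 [(np.int64(22), np.int64(-14), np.int64(3)), (np.int64(26), np.int64(-3), np.int64(-10)), (np.int64(25), np.int64(1), np.int64(-9)), (np.int64(26), np.int64(6), np.int64(-10)), (np.int64(22), np.int64(17), np.int64(3))]
198 [(np.int64(17), np.int64(-14), np.int64(3)), (np.int64(24), np.int64(-3), np.int64(-20)), (np.int64(24), np.int64(1), np.int64(-20)), (np.int64(24), np.int64(6), np.int64(-21)), (np.int64(17), np.int64(17), np.int64(4))]
206 [(np.int64(12), np.int64(-14), np.int64(3)), (np.int64(20), np.int64(-3), np.int64(-21)), (np.int64(20), np.int64(1), np.int64(-21)), (np.int64(20), np.int64(6), np.int64(-21)), (np.int64(13), np.int64(17), np.int64(2))]
214 [(np.int64(7), np.int64(-14), np.int64(3)), (np.int64(16), np.int64(-3), np.int64(-22)), (np.int64(15), np.int64(1), np.int64(-20)), (np.int64(15), np.int64(6), np.int64(-21)), (np.int64(7), np.int64(17), np.int64(3))]
222 [(np.int64(2), np.int64(-14), np.int64(3)), (np.int64(6)
[... 2566 characters left out ...]
nt64(4), np.int64(-73)), (np.int64(15), np.int64(8), np.int64(-101))]
318 [(np.int64(16), np.int64(-6), np.int64(-105)), (np.int64(-8), np.int64(-2), np.int64(-75)), (np.int64(-81), np.int64(1), np.int64(13)), (np.int64(-9), np.int64(4), np.int64(-74)), (np.int64(15), np.int64(8), np.int64(-104))]
326 [(np.int64(16), np.int64(-5), np.int64(-108)), (np.int64(8), np.int64(-1), np.int64(-99)), (np.int64(8), np.int64(1), np.int64(-99)), (np.int64(9), np.int64(4), np.int64(-99)), (np.int64(16), np.int64(8), np.int64(-108))]
side (np.float64(321.6351581975166), np.float64(192.42141373122746)) (np.float64(322.92737139879375), np.float64(187.63054236706023))
cam [-0.47942577 -0.78178541  0.81107375]
```

View pics/s3zz.png

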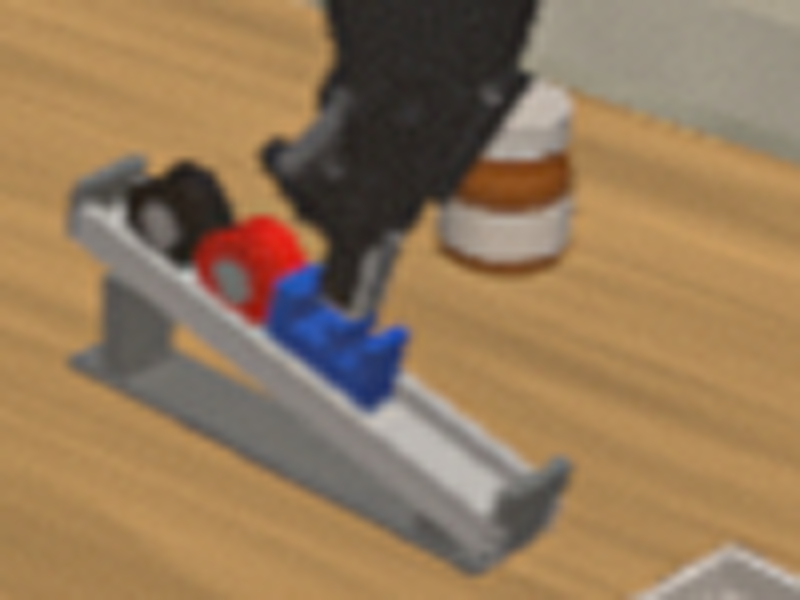

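Run:
```python
from h import *
d=np.load('w1.npz');W=d['W'];z=d['z'];s,_,_=tool()
R=quat([0,.747,.665,0]).as_matrix();t=np.array([.60597,-.04373,.24239]);T=(W-t)@R
for v in range(236,310,6): print(v,[tuple(np.round(1000*T[v,u]).astype(int).tolist()) for u in (140,150,156,162,166)])
```

```text
236 [(-114, -175, 242), (-114, -157, 242), (-113, -147, 241), (-113, -137, 242), (-112, -130, 241)]
242 [(-125, -177, 243), (10, -47, -43), (11, -43, -44), (9, -41, -41), (-123, -132, 242)]
248 [(-134, -177, 240), (10, -44, -50), (10, -42, -49), (7, -41, -42), (-133, -133, 241)]
254 [(10, -47, -56), (10, -42, -56), (8, -41, -52), (4, -41, -44), (1, -41, -38)]
260 [(10, -45, -61), (9, -41, -59), (5, -41, -52), (1, -41, -44), (-2, -41, -38)]
266 [(10, -43, -67), (8, -41, -62), (3, -41, -54), (-1, -41, -46), (-4, -41, -40)]
272 [(10, -42, -71), (5, -41, -63), (1, -41, -56), (-4, -41, -46), (-7, -41, -42)]
278 [(8, -41, -73), (3, -41, -63), (-1, -41, -57), (-6, -41, -48), (-10, -41, -42)]
284 [(6, -41, -74), (0, -41, -64), (-4, -41, -58), (-9, -41, -50), (-200, -141, 241)]
290 [(2, -43, -72), (-2, -41, -65), (-6, -41, -59), (-12, -41, -51), (-213, -144, 242)]
296 [(16, -32, -95), (-4, -41, -67), (-8, -41, -61), (-226, -152, 241), (-227, -146, 243)]
302 [(16, -31, -99), (17, -28, -99), (-240, -166, 241), (-240, -155, 242), (-239, -147, 242)]
308 [(17, -30, -102), (16, -27, -101), (16, -26, -100), (-252, -156, 241), (-252, -149, 242)]
```

The jaws shut on nothing. The wrist depth suggests the fingertips sit about 30 mm behind the reported TCP. I'll back off and check this independently with the side and top cameras.

Emit:
send_rows --deltas '[[[-0.2, -1.5, 6, 0, 0, 0], [-0.2, -1.5, 9, 0, 0, 0], [-0.2, -1.5, 9, 0, 0, 0], [-0.2, -1.5, 9, 0, 0, 0]]]'

```text
clock: 5.75
tcp_pos: [0.6069, -0.0631, 0.1445]
orientation: [-0.073, 0.743, 0.66, 0.086]
wrist_force: [-0.6, -0.4, -0.9]
finger_gap: 0.0
```

Run:
```python
from h import *
s,R,t=tool();print(t,s['finger_gap'])
p=read_camera('side');W=world(p)
def show(p,W,n):
    u,v=map(int,np.round(proj(p,t)));print(n,'tcp px',u,v)
    T=(W-t)@R
    m=(np.abs(T[...,0])<.05)&(np.abs(T[...,1])<.09)&(T[...,2]<0.02)&(T[...,2]>-.2)&(p['z_map']>0)
    tz=T[m][:,2];print(np.sort(tz)[-15:].round(3), m.sum())
    h=T[m];i=np.argsort(h[:,2])[-8:];print(h[i].round(3))
    a=p['img'][max(v-50,0):v+25,max(u-50,0):u+50,::-1].copy();a=cv2.resize(a,(800,600),interpolation=cv2.INTER_CUBIC);cv2.circle(a,(400,400),4,(0,255,0),-1);cv2.imwrite('pics/'+n+'.png',a)
show(p,W,'s4')
p=read_camera('top');show(p,world(p),'t4')
p,W=wristshot('w4');T=(W-t)@R
for v in range(218,250,2): print(v,[tuple(np.round(1000*T[v,u]).astype(int).tolist()) for u in (244,248,252,256,260)])
```

```text
[ 0.60689975 -0.06311546  0.14445873] 4.471442361686631e-05
s4 tcp px 327 167
[-0.032 -0.031 -0.031 -0.029 -0.028 -0.028 -0.028 -0.028 -0.027 -0.027
 -0.026 -0.024 -0.023 -0.022 -0.021] 1145
[[-0.008 -0.009 -0.028]
 [ 0.003 -0.014 -0.027]
 [-0.012 -0.008 -0.027]
 [-0.01  -0.001 -0.026]
 [-0.007 -0.011 -0.024]
 [-0.011 -0.01  -0.023]
 [ 0.002 -0.009 -0.022]
 [-0.002 -0.009 -0.021]]
t4 tcp px 309 128
[-0.035 -0.034 -0.033 -0.033 -0.032 -0.032 -0.032 -0.03  -0.029 -0.029
 -0.028 -0.027 -0.027 -0.027 -0.022] 407
[[ 0.011 -0.002 -0.03 ]
 [ 0.009  0.009 -0.029]
 [ 0.012 -0.005 -0.029]
 [ 0.009 -0.012 -0.028]
 [ 0.012 -0.007 -0.027]
 [ 0.013  0.003 -0.027]
 [ 0.009 -0.009 -0.027]
 [ 0.01  -0.008 -0.022]]
218 [(-24, -8, 83), (-23, -4, 81), (-23, -1, 81), (-23, 3, 81), (-23, 6, 80)]
220 [(-23, -7, 76), (-23, -4, 77), (-23, -1, 76), (-23, 3, 77), (-23, 6, 75)]
222 [(-23, -7, 70), (-23, -4, 71), (-23, -1, 72), (-23, 3, 71), (-23, 6, 71)]
224 [(-24, -7, 70), (-25, -4, 72), (-25, -1, 71), (-25, 3, 71), (-25, 6, 71)]
226 [(-27, -7, 71), (-27, -4, 72), (-27, -1, 71), (-26, 3, 70), (-27, 6, 72)]
228 [(-28, -7, 70), (-29, -4, 72), (-29, -1, 71), (-29, 3, 73), (-29, 6, 72)]
230 [(-44, -9, 105), (-44, -5, 105), (-44, -1, 104), (-44, 3, 105), (-44, 7, 105)]
232 [(10, -4, -28), (9, -2, -28), (10, 0, -28), (10, 2, -28), (9, 4, -27)]
234 [(10, -4, -31), (10, -2, -30), (9, 0, -30), (10, 2, -31), (10, 4, -32)]
236 [(9, -4, -32), (9, -2, -32), (10, 0, -33), (10, 2, -34), (9, 4, -32)]
238 [(10, -4, -35), (10, -2, -35), (67, 0, -164), (9, 2, -35), (9, 4, -35)]
240 [(10, -4, -38), (10, -2, -38), (10, 0, -38), (9, 2, -36), (10, 4, -38)]
242 [(9, -4, -39), (10, -2, -40), (10, 0, -40), (9, 2, -39), (9, 3, -39)]
244 [(9, -4, -42), (9, -2, -41), (9, 0, -41), (9, 2, -42), (10, 3, -42)]
246 [(9, -4, -44), (10, -2, -44), (10, 0, -44), (9, 2, -43), (10, 3, -45)]
248 [(9, -4, -45), (9, -2, -46), (10, 0, -46), (9, 2, -46), (9, 3, -46)]
```

View pics/s4.png

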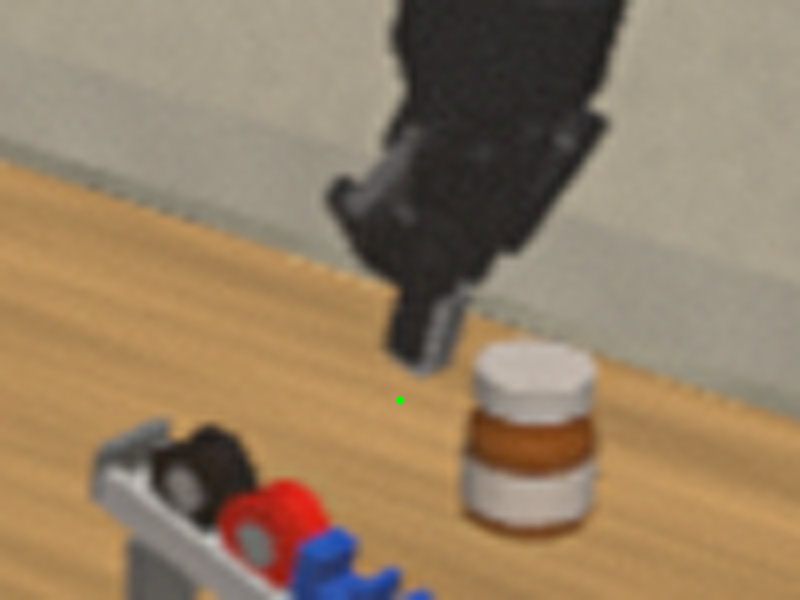

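View pics/w4.png

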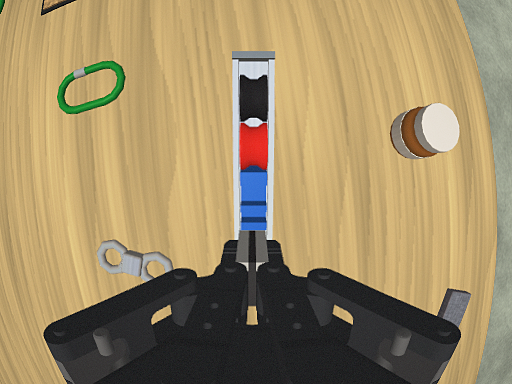

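All three cameras agree: the fingertips (shut) are about 26 mm behind the reported TCP along the tool z, or about 38 mm with the jaws open. From here I use the measured tip. The tilt and centring are already good, so I'll go 27 mm deeper.

Emit:
send_rows --deltas '[[[0, 0, 0, 0, 0, 0], [0, 0.3, -2.0, 0, 0, 0], [0.1, 0.8, -5.0, 0, 0, 0], [0.15, 1.3, -8.0, 0, 0, 0], [0.2, 1.8, -10.0, 0, 0, 0], [0.23, 2.05, -11.2, 0, 0, 0], [0.23, 2.14, -11.7, 0, 0, 0], [0.23, 2.14, -11.7, 0, 0, 0], [0.23, 2.14, -11.7, 0, 0, 0]]]' --jaw -0.1

```text
clock: 6.8
tcp_pos: [0.6087, -0.0414, 0.0267]
orientation: [-0.074, 0.743, 0.66, 0.085]
wrist_force: [0.2, 0.1, -0.2]
finger_gap: 0.0384
```

Emit:
send_rows --deltas '[[[0, 0, 0, 0, 0, 0], [0, 0, 0, 0, 0, 0], [0, 0, 0, 0, 0, 0], [0, 0, 0, 0, 0, 0]]]' --jaw -1 --force 40

```text
clock: 7.2
tcp_pos: [0.609, -0.0418, 0.0274]
orientation: [-0.074, 0.743, 0.66, 0.085]
wrist_force: [-1.8, -0.7, 6.5]
finger_gap: 0.0208
```

Emit:
send_rows --deltas '[[[0, -0.2, 1.0, 0, 0, 0], [0, -0.45, 2.0, 0, 0, 0], [0, -0.7, 3.5, 0, 0, 0], [0, -1.0, 6, 0, 0, 0], [0, -1.0, 9, 0, 0, 0], [0, -1.0, 12, 0, 0, 0], [0, -1.0, 12, 0, 0, 0], [0, -1.0, 12, 0, 0, 0]]]'

```text
clock: 8.0
tcp_pos: [0.6091, -0.0517, 0.1476]
orientation: [-0.074, 0.743, 0.66, 0.086]
wrist_force: [-0.5, -0.2, -1.0]
finger_gap: 0.0213
```

Run:
```python
from h import *
p,W=wristshot('w5');s,R,t=tool();print(t,s['finger_gap'])
for tt in ['gauge','red_wheel','black_wheel']:
    for d in silhouettes(p,tt)[:1]:
        m=d['mask']&(p['z_map']>0); print(round(d['conf'],2),np.round(d['box']));stat(tt,W[m]);stat('tool',(W[m]-t)@R)
```

```text
[ 0.60819673 -0.05132601  0.14626493] 0.02094322467426811
0.67 [254. 251.  49. 112.]
gauge 5275 med [ 0.6097 -0.0569  0.1894] lo [ 0.5986 -0.0838  0.1742] hi [ 0.621  -0.032   0.1997]
tool 5275 med [ 0.0026  0.0022 -0.0461] lo [-0.0221 -0.008  -0.0498] hi [ 0.0257  0.0123 -0.0227]
0.41 [89. 98. 67. 54.]
black_wheel 1246 med [0.4303 0.1022 0.0097] lo [0.3844 0.0761 0.0044] hi [0.474  0.13   0.0117]
tool 1246 med [ 0.0975 -0.1952  0.1633] lo [ 0.0698 -0.2407  0.1557] hi [ 0.1256 -0.1517  0.1702]
```

View pics/w5.png

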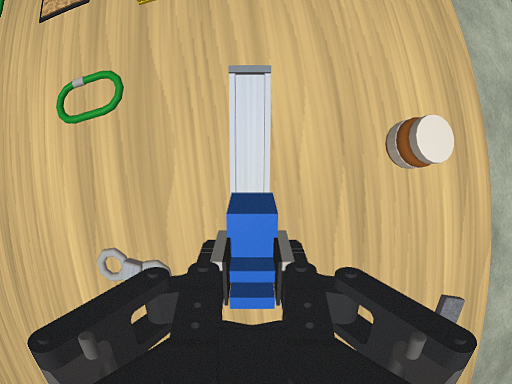

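```bash
cat >> h.py <<'E'
def plan(pos,yaw,tilt=None):
    """delta row (cm,deg) from measured pose to tool-down pose with tool x at yaw deg"""
    s,R,t=tool();y=np.radians(yaw)
    Rt=np.array([[np.cos(y),np.sin(y),0],[np.sin(y),-np.cos(y),0],[0,0,-1]])
    rv=Ro.from_matrix(Rt@R.T).as_rotvec(degrees=True)
    print('delta',np.round((np.array(pos)-t)*100,2),np.round(rv,1),'tcp',t.round(4))
E
python3 - <<'E'
from h import *
plan([.369,.302,.12],90)
E
```

```text
delta [-23.84  35.3   -2.49] [-13.    0.7   6.8] tcp [ 0.6074 -0.051   0.1449]
```

Emit:
send_rows --deltas '[[[-23.8, 35.3, -2.4, -13, 0.7, 6.8], [-23.8, 35.3, -2.4, -13, 0.7, 6.8], [-23.8, 35.3, -2.4, -13, 0.7, 6.8], [-23.8, 35.3, -2.4, -13, 0.7, 6.8], [-23.8, 35.3, -2.4, -13, 0.7, 6.8], [-23.8, 35.3, -2.4, -13, 0.7, 6.8], [-23.8, 35.3, -2.4, -13, 0.7, 6.8], [-23.8, 35.3, -2.4, -13, 0.7, 6.8], [-23.8, 35.3, -2.4, -13, 0.7, 6.8], [-23.8, 35.3, -2.4, -13, 0.7, 6.8], [-23.8, 35.3, -2.4, -13, 0.7, 6.8], [-23.8, 35.3, -2.4, -13, 0.7, 6.8]]]'

```text
clock: 9.4
tcp_pos: [0.3705, 0.3011, 0.1218]
orientation: [0.001, 0.707, 0.707, 0.0]
wrist_force: [0.3, 0.0, -0.2]
finger_gap: 0.0209
```

Run:
```python
from h import *
p,W=wristshot('w6');s,R,t=tool();print(t,s['finger_gap'],R.round(3))
for tt in ['gauge','mat']:
    for d in silhouettes(p,tt)[:1]:
        m=d['mask']&(p['z_map']>0); print(round(d['conf'],2),np.round(d['box']));stat(tt,W[m])
        if tt=='gauge':
            T=(W[m]-t)@R; top=T[T[:,2]<np.percentile(T[:,2],10)+.004]; stat('tooltop',top); A=np.c_[top[:,:2],np.ones(len(top))];print(np.linalg.lstsq(A,top[:,2],rcond=None)[0])
plan([.369,.302,-.006],90)
p=read_camera('top');W=world(p);save(p,'t6')
for tt in ['gauge','red_wheel','black_wheel','mat']:
    for d in silhouettes(p,tt)[:1]:
        m=d['mask']&(p['z_map']>0); print(round(d['conf'],2),np.round(d['box']));stat(tt,W[m])
```

```text
[0.37079578 0.30096684 0.12193949] 0.020763404161437345 [[ 0.001  1.     0.002]
 [ 1.    -0.001 -0.001]
 [-0.001  0.002 -1.   ]]
0.69 [251. 252.  57. 114.]
gauge 5368 med [0.3716 0.3031 0.1663] lo [0.3612 0.2783 0.1423] hi [0.3817 0.3264 0.1701]
tooltop 2775 med [-0.0021  0.0005 -0.0472] lo [-0.0236 -0.0096 -0.0483] hi [ 0.0252  0.011  -0.0443]
[-0.00401163 -0.00305053 -0.04697281]
0.89 [254. 184.  95.  93.]
mat 6438 med [0.3721 0.3115 0.0065] lo [0.3293 0.2608 0.0028] hi [0.415  0.3429 0.008 ]
delta [ -0.2    0.11 -12.81] [0.  0.1 0.1] tcp [0.371  0.3009 0.1221]
0.59 [168. 219.   4.  12.]
gauge 47 med [0.3669 0.2816 0.1663] lo [0.3588 0.2793 0.1418] hi [0.3795 0.2905 0.1727]
0.6 [312. 138.  13.  12.]
black_wheel 118 med [ 0.5984 -0.0797  0.0641] lo [ 0.59   -0.0946  0.0399] hi [ 0.6111 -0.0662  0.072 ]
0.82 [176. 223.  28.  33.]
mat 653 med [0.3669 0.2848 0.0059] lo [ 0.3307  0.26   -0.0011] hi [0.4145 0.317  0.0134]
```

View pics/w6.png

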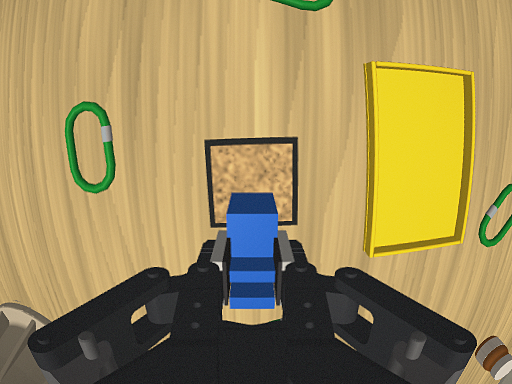

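View pics/t6.png

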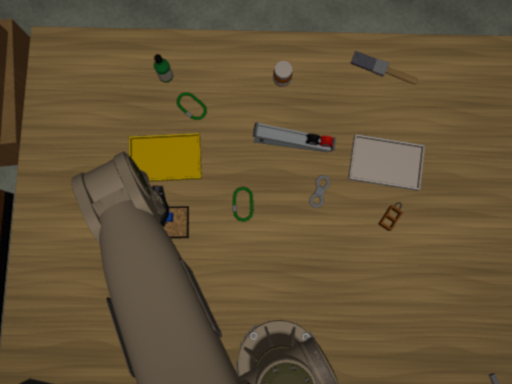

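Emit:
send_rows --deltas '[[[0, 0, -4, 0, 0, 0], [0, 0, -8, 0, 0, 0], [0, 0, -11, 0, 0, 0], [0, 0, -12, 0, 0, 0], [0, 0, -12.5, 0, 0, 0], [0, 0, -12.8, 0, 0, 0], [0, 0, -12.9, 0, 0, 0], [0, 0, -12.9, 0, 0, 0]]]'

```text
clock: 10.6
tcp_pos: [0.3712, 0.3024, -0.0057]
orientation: [0.001, 0.707, 0.707, 0.002]
wrist_force: [-0.0, -1.2, -1.1]
finger_gap: 0.0209
```

Emit:
send_rows --deltas '[[[0, 0, -0.1, 0, 0, 0], [0, 0, -0.1, 0, 0, 0], [0, 0, -0.1, 0, 0, 0]]]'

```text
clock: 10.9
tcp_pos: [0.3712, 0.3023, -0.0066]
orientation: [0.001, 0.707, 0.707, 0.002]
wrist_force: [-0.5, 0.2, 6.1]
finger_gap: 0.0208
```

Emit:
send_rows --deltas '[[[0, 0, 0, 0, 0, 0], [0, 0, 0, 0, 0, 0], [0, 0, 0, 0, 0, 0], [0, 0, 3, 0, 0, 0], [0, 0, 7, 0, 0, 0], [0, 0, 12, 0, 0, 0], [0, 0, 14, 0, 0, 0]]]' --jaw 0

```text
clock: 11.6
tcp_pos: [0.3721, 0.3029, 0.1365]
orientation: [0.002, 0.707, 0.707, 0.003]
wrist_force: [0.3, 0.1, -0.8]
finger_gap: 0.0425
```

Run:
```python
from h import *
p,W=wristshot('w7');s,R,t=tool();print(t,s['finger_gap'])
for tt in ['gauge','mat','yellow_tray']:
    for d in silhouettes(p,tt)[:1]:
        m=d['mask']&(p['z_map']>0); print(round(d['conf'],2),np.round(d['box']));stat(tt,W[m])
        print(cv2.minAreaRect((W[m][:,:2]*1000).astype(np.float32)))
plan([.598,-.086,.16],83)
```

```text
[0.37314281 0.30352163 0.13821954] 0.04270517820294266
0.88 [251. 186.  25.  60.]
gauge 1394 med [0.3722 0.3019 0.0362] lo [0.3616 0.2786 0.018 ] hi [0.3822 0.3277 0.0417]
((372.1070556640625, 296.16400146484375), (24.244857788085938, 63.9765510559082), 2.338432550430298)
0.87 [251. 182.  94.  93.]
mat 5951 med [0.3734 0.3041 0.0064] lo [0.3295 0.2565 0.0028] hi [0.4152 0.3423 0.0081]
((372.4249267578125, 298.9410095214844), (92.58723449707031, 92.39183044433594), 1.573278784751892)
0.76 [412. 158. 108. 188.]
yellow_tray 18325 med [0.5498 0.3315 0.0062] lo [0.4867 0.2317 0.0045] hi [0.6171 0.4212 0.0231]
((563.6293334960938, 323.23248291015625), (150.92218017578125, 214.97036743164062), 4.1122565269470215)
delta [ 22.77 -38.78   2.78] [ 0.   0.2 -7. ] tcp [0.3703 0.3018 0.1322]
```

View pics/w7.png

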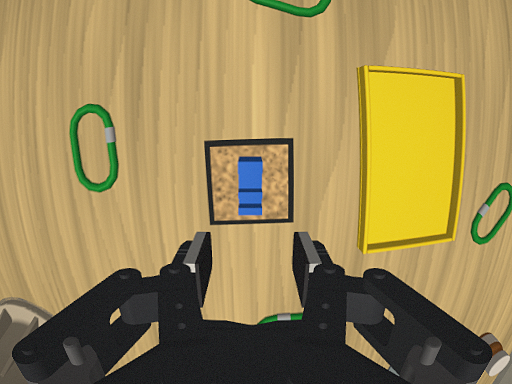

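Emit:
send_rows --deltas '[[[23, -41, 6, 0, 0, -7], [23, -41, 6, 0, 0, -7], [23, -41, 6, 0, 0, -7], [23, -41, 6, 0, 0, -7], [23, -41, 6, 0, 0, -7], [23, -41, 6, 0, 0, -7], [23, -41, 6, 0, 0, -7], [23, -41, 6, 0, 0, -7], [23, -41, 6, 0, 0, -7], [23, -41, 6, 0, 0, -7], [23, -41, 6, 0, 0, -7], [23, -41, 6, 0, 0, -7]]]' --jaw -0.1

```text
clock: 13.0
tcp_pos: [0.5991, -0.1083, 0.1897]
orientation: [-0.001, 0.749, 0.662, -0.0]
wrist_force: [0.4, -0.6, 0.1]
finger_gap: 0.0383
```

Run:
```python
from h import *
p,W=wristshot('w8');s,R,t=tool();print(t,s['finger_gap'],R[:,0])
for tt in ['red_wheel','black_wheel','white_tray','belay']:
    for d in silhouettes(p,tt)[:1]:
        m=d['mask']&(p['z_map']>0); print(round(d['conf'],2),np.round(d['box']));stat(tt,W[m]);
        T=(W[m]-t)@R;stat('tool',T); top=T[T[:,2]<np.percentile(T[:,2],5)+.003];stat('tooltop',top)
```

```text
[ 0.5989339  -0.10749143  0.19015356] 0.038120845518162284 [1.21115821e-01 9.92638009e-01 8.61337002e-04]
0.57 [255. 193.  22.  37.]
red_wheel 667 med [ 0.6022 -0.1201  0.0585] lo [ 0.5918 -0.1383  0.0466] hi [ 0.6129 -0.1075  0.0627]
tool 667 med [-0.0123  0.0049  0.1317] lo [-0.0306 -0.0054  0.1274] hi [0.0002 0.0152 0.1436]
tooltop 240 med [-0.0164  0.0028  0.1292] lo [-0.0262 -0.0054  0.1269] hi [-0.0068  0.0153  0.1306]
0.8 [253. 156.  27.  39.]
black_wheel 807 med [ 0.6045 -0.0832  0.0672] lo [ 0.5937 -0.1025  0.0549] hi [ 0.6156 -0.0679  0.0718]
tool 807 med [0.0245 0.0028 0.1229] lo [ 0.0054 -0.0078  0.1184] hi [0.0401 0.0135 0.1353]
tooltop 262 med [0.0226 0.0028 0.1201] lo [ 0.0127 -0.0078  0.118 ] hi [0.0315 0.0135 0.1217]
0.95 [246. 282.  84.  82.]
white_tray 5694 med [ 0.5755 -0.2633  0.0061] lo [ 0.5202 -0.3296  0.0045] hi [ 0.6227 -0.2014  0.0228]
tool 5694 med [-0.1575 -0.0041  0.1839] lo [-0.2241 -0.0549  0.1671] hi [-0.0973  0.0402  0.1855]
tooltop 517 med [-0.1011  0.0379  0.1675] lo [-0.2005 -0.0389  0.166 ] hi [-0.0965  0.0433  0.17  ]
0.4 [139. 321.  44.  28.]
belay 110 med [ 0.3703 -0.3047  0.0179] lo [ 0.3656 -0.3352  0.004 ] hi [ 0.4317 -0.2819  0.0311]
tool 110 med [-0.2238 -0.2028  0.1723] lo [-0.2471 -0.2076  0.1592] hi [-0.1988 -0.1398  0.1863]
tooltop 24 med [-0.2037 -0.1911  0.1603] lo [-0.2239 -0.2073  0.0846] hi [-0.1377 -0.1423  0.162 ]
```

View pics/w8.png

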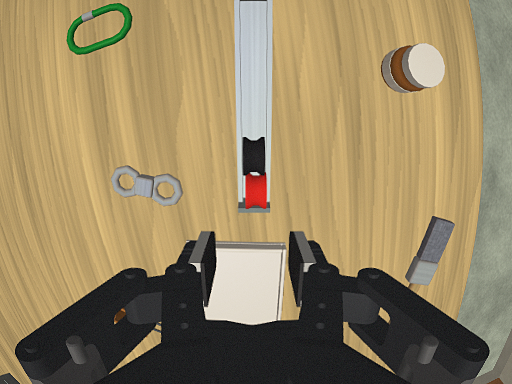

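Emit:
send_rows --deltas '[[[0.25, -1.7, -5, 0, 0, 0], [0.25, -1.7, -9, 0, 0, 0], [0.25, -1.7, -13, 0, 0, 0], [0.25, -1.7, -16, 0, 0, 0], [0.25, -1.7, -17.5, 0, 0, 0], [0.25, -1.7, -18, 0, 0, 0], [0.25, -1.7, -18, 0, 0, 0]]]'

```text
clock: 13.95
tcp_pos: [0.6024, -0.1244, 0.012]
orientation: [0.001, 0.748, 0.663, 0.0]
wrist_force: [-0.6, -0.1, 0.0]
finger_gap: 0.0385
```

Emit:
send_rows --deltas '[[[0, 0, 0, 0, 0, 0], [0, 0, 0, 0, 0, 0], [0, 0, 0, 0, 0, 0], [0, 0, 0, 0, 0, 0]]]' --jaw -1 --force 30

```text
clock: 14.35
tcp_pos: [0.6011, -0.1248, 0.0138]
orientation: [0.0, 0.749, 0.663, -0.0]
wrist_force: [-6.4, 1.4, 5.2]
finger_gap: 0.0217
```

Emit:
send_rows --deltas '[[[0, 0, 1, 0, 0, 0], [0, 0, 2, 0, 0, 0], [0, 0, 4, 0, 0, 0], [0, 0, 8, 0, 0, 0], [0, 0, 12, 0, 0, 0], [0, 0, 13, 0, 0, 0]]]'

```text
clock: 14.95
tcp_pos: [0.6069, -0.1265, 0.1497]
orientation: [0.006, 0.749, 0.663, 0.004]
wrist_force: [0.9, 1.2, -0.2]
finger_gap: 0.0215
```

Run:
```python
from h import *
p,W=wristshot('w9');s,R,t=tool();print(t,s['finger_gap'],R[:,0])
for tt in ['red_wheel','black_wheel']:
    for d in silhouettes(p,tt)[:1]:
        m=d['mask']&(p['z_map']>0); print(round(d['conf'],2),np.round(d['box']));
        T=(W[m]-t)@R;stat('tool',T); top=T[T[:,2]<np.percentile(T[:,2],5)+.003];stat('tooltop',top)
plan([.56,-.247,.14],82)
```

```text
[ 0.60672602 -0.12644955  0.14920808] 0.021619708613081955 [ 0.12098968  0.99265041 -0.00258158]
0.63 [253. 250.  50.  78.]
tool 3304 med [ 0.0081  0.0016 -0.0445] lo [-0.0111 -0.0085 -0.0492] hi [ 0.0192  0.0116 -0.0295]
tooltop 1097 med [ 0.0017  0.0025 -0.0476] lo [-0.0089 -0.0084 -0.0496] hi [ 0.0105  0.0118 -0.046 ]
0.72 [241. 184.  28.  44.]
tool 981 med [ 0.0053 -0.0091  0.0911] lo [-0.0141 -0.0196  0.0865] hi [0.0198 0.0018 0.11  ]
tooltop 328 med [ 0.002  -0.0107  0.088 ] lo [-0.0072 -0.0194  0.086 ] hi [0.0112 0.0018 0.0897]
delta [ -4.41 -12.14  -0.39] [ 0.1  0.4 -1. ] tcp [ 0.6041 -0.1256  0.1439]
```

View pics/w9.png

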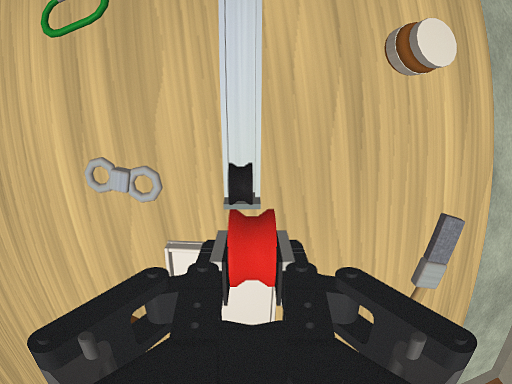

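Emit:
send_rows --deltas '[[[-4.5, -12.2, -1, 0, 0, -1], [-4.5, -12.2, -2, 0, 0, -1], [-4.5, -12.2, -6, 0, 0, -1], [-4.5, -12.2, -10, 0, 0, -1], [-4.5, -12.2, -10, 0, 0, -1], [-4.5, -12.2, -10, 0, 0, -1], [-4.5, -12.2, -10, 0, 0, -1]]]'

```text
clock: 15.8
tcp_pos: [0.5591, -0.2471, 0.0439]
orientation: [0.002, 0.754, 0.657, 0.001]
wrist_force: [0.9, -0.1, -0.6]
finger_gap: 0.0215
```

Run:
```python
from h import *
p,W=wristshot('w10');s,R,t=tool();print(t,s['finger_gap'])
d=silhouettes(p,'red_wheel')[0];m=d['mask'];T=(W[m]-t)@R;stat('tool',T);print(T[:,2].min(),t[2]-np.percentile(T[:,2],2)-.04)
d=silhouettes(p,'white_tray')
for e in d[:1]: m=e['mask'];stat('tray',W[m])
```

```text
[ 0.55966763 -0.24732297  0.04448356] 0.0211470641984999
tool 3416 med [ 0.0082  0.0009 -0.0433] lo [-0.0115 -0.0096 -0.0483] hi [ 0.0197  0.0109 -0.0278]
-0.16563054010224837 0.05303645102089672
```

View pics/w10.png

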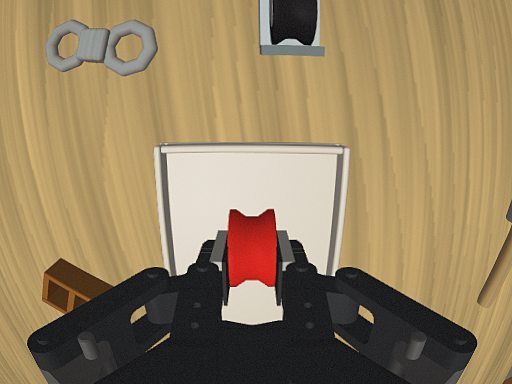

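Emit:
send_rows --deltas '[[[0, 0, -2, 0, 0, 0], [0, 0, -3.5, 0, 0, 0], [0, 0, -4.2, 0, 0, 0], [0, 0, -4.5, 0, 0, 0], [0, 0, -4.6, 0, 0, 0], [0, 0, -4.6, 0, 0, 0]]]'

```text
clock: 16.55
tcp_pos: [0.5584, -0.2475, -0.003]
orientation: [0.002, 0.754, 0.656, 0.001]
wrist_force: [-0.1, 0.5, 0.4]
finger_gap: 0.0216
```

Emit:
send_rows --deltas '[[[0, 0, -0.1, 0, 0, 0], [0, 0, -0.15, 0, 0, 0], [0, 0, -0.15, 0, 0, 0]]]'

```text
clock: 16.85
tcp_pos: [0.5585, -0.2476, -0.0033]
orientation: [0.002, 0.754, 0.656, 0.001]
wrist_force: [-2.2, 2.0, 7.7]
finger_gap: 0.0217
```

Contact is at 7.7 N, so I'll open gently and retreat.

Emit:
send_rows --deltas '[[[0, 0, 0, 0, 0, 0], [0, 0, 0, 0, 0, 0], [0, 0, 0, 0, 0, 0], [0, 0, 2, 0, 0, 0], [0, 0, 4, 0, 0, 0], [0, 0, 8, 0, 0, 0], [0, 0, 12, 0, 0, 0], [0, 0, 14, 0, 0, 0], [0, 0, 14, 0, 0, 0]]]' --jaw -0.2

```text
clock: 17.75
tcp_pos: [0.56, -0.2485, 0.1386]
orientation: [0.004, 0.754, 0.656, 0.002]
wrist_force: [1.1, 0.0, 0.7]
finger_gap: 0.034
```

Run:
```python
from h import *
p,W=wristshot('w11');s,R,t=tool();print(t,s['finger_gap'])
for tt in ['red_wheel','white_tray','belay']:
    for d in silhouettes(p,tt)[:1]:
        m=d['mask']&(p['z_map']>0); print(round(d['conf'],2),np.round(d['box']));stat(tt,W[m])
plan([.386,-.303,.17],57-90)
plan([.386,-.303,.17],57)
```

```text
[ 0.55885002 -0.24787116  0.13625731] 0.03412314318103854
0.88 [250. 185.  28.  38.]
red_wheel 927 med [ 0.5597 -0.2429  0.0409] lo [ 0.5486 -0.2623  0.0237] hi [ 0.5708 -0.229   0.0456]
0.96 [248. 220. 134. 178.]
white_tray 17748 med [ 0.5529 -0.2757  0.006 ] lo [ 0.4968 -0.3945  0.0045] hi [ 0.62   -0.2022  0.0232]
0.97 [122. 247.  70.  58.]
belay 2046 med [ 0.3959 -0.3033  0.0218] lo [ 0.3658 -0.3281  0.0015] hi [ 0.4308 -0.2766  0.0313]
delta [-17.08  -5.63   3.71] [  -0.    0. -115.] tcp [ 0.5568 -0.2467  0.1329]
delta [-17.08  -5.63   3.71] [ -0.1   0.  -25. ] tcp [ 0.5568 -0.2467  0.1329]
```

View pics/w11.png

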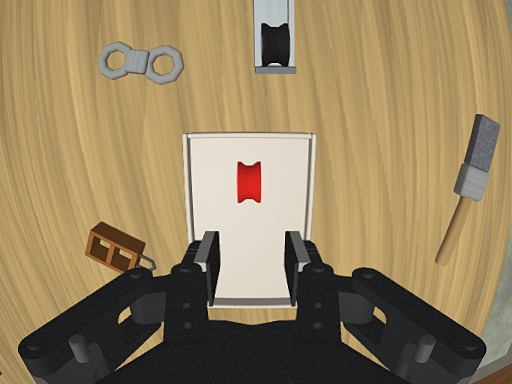

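Emit:
send_rows --deltas '[[[-16.7, -5.5, 6, 0, 0, 64], [-16.7, -5.5, 6, 0, 0, 64], [-16.7, -5.5, 6, 0, 0, 64], [-16.7, -5.5, 6, 0, 0, 64], [-16.7, -5.5, 6, 0, 0, 64], [-16.7, -5.5, 6, 0, 0, 64], [-16.7, -5.5, 6, 0, 0, 64], [-16.7, -5.5, 6, 0, 0, 64], [-16.7, -5.5, 6, 0, 0, 64], [-16.7, -5.5, 6, 0, 0, 64]]]' --jaw 0.4

```text
clock: 18.95
tcp_pos: [0.3903, -0.3018, 0.1936]
orientation: [-0.0, 0.293, 0.956, 0.002]
wrist_force: [0.3, -0.0, -0.6]
finger_gap: 0.0597
```

Run:
```python
from h import *
p,W=wristshot('w12');s,R,t=tool();print(t,s['finger_gap'],np.degrees(np.arctan2(R[1,0],R[0,0])))
for tt in ['belay']:
    for d in silhouettes(p,tt)[:1]:
        m=d['mask']&(p['z_map']>0); print(round(d['conf'],2),np.round(d['box']));stat(tt,W[m])
        T=(W[m]-t)@R;top=T[np.abs(T[:,2]-(t[2]-.03))<.004];stat('top',top);r=cv2.minAreaRect((top[:,:2]*1000).astype(np.float32));print(r)
```

```text
[ 0.39041703 -0.30180513  0.19379139] 0.05974468205968358 145.95936924346168
0.75 [250. 181.  32.  77.]
belay 1267 med [ 0.3945 -0.31    0.0294] lo [ 0.3627 -0.3351  0.0014] hi [ 0.4344 -0.2795  0.0316]
top 827 med [-0.0042 -0.003   0.1635] lo [-0.0348 -0.0199  0.162 ] hi [0.0247 0.015  0.1665]
((-5.346956253051758, -2.5986900329589844), (35.74752426147461, 61.577022552490234), 89.2931137084961)
```

View pics/w12.png

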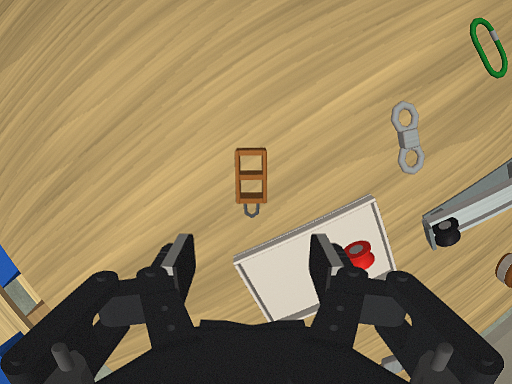

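Emit:
send_rows --deltas '[[[0.3, -0.5, -5, 0, 0, 0], [0.3, -0.5, -10, 0, 0, 0], [0.3, -0.5, -15, 0, 0, 0], [0.3, -0.5, -18, 0, 0, 0], [0.3, -0.5, -20, 0, 0, 0], [0.3, -0.5, -21, 0, 0, 0], [0.3, -0.5, -21.3, 0, 0, 0], [0.3, -0.5, -21.3, 0, 0, 0]]]'

```text
clock: 19.85
tcp_pos: [0.3941, -0.3075, -0.0179]
orientation: [0.001, 0.292, 0.956, 0.001]
wrist_force: [-0.2, 0.1, 0.3]
finger_gap: 0.0595
```

Emit:
send_rows --deltas '[[[0, 0, 0, 0, 0, 0], [0, 0, 0, 0, 0, 0], [0, 0, 0, 0, 0, 0], [0, 0, 0, 0, 0, 0], [0, 0, 0, 0, 0, 0]]]' --jaw -1 --force 40

```text
clock: 20.35
tcp_pos: [0.3948, -0.3082, -0.0168]
orientation: [0.002, 0.292, 0.956, 0.0]
wrist_force: [0.2, 1.1, 6.5]
finger_gap: 0.0353
```

Emit:
send_rows --deltas '[[[0, 0, 2, 0, 0, 0], [0, 0, 5, 0, 0, 0], [0, 0, 9, 0, 0, 0], [0, 0, 12, 0, 0, 0], [14.1, -3.1, 12, 0, 0, 25.6], [14.1, -3.1, 12, 0, 0, 25.6], [14.1, -3.1, 12, 0, 0, 25.6], [14.1, -3.1, 12, 0, 0, 25.6], [14.1, -3.1, 12, 0, 0, 25.6], [14.1, -3.1, 12, 0, 0, 25.6]]]'

```text
clock: 21.35
tcp_pos: [0.5336, -0.3376, 0.1014]
orientation: [-0.001, 0.073, 0.997, 0.002]
wrist_force: [-0.7, -0.7, -0.6]
finger_gap: 0.0353
```

Run:
```python
from h import *
p,W=wristshot('w13');s,R,t=tool();print(t,s['finger_gap'],np.degrees(np.arctan2(R[1,0],R[0,0])))
for tt in ['belay','white_tray']:
    for d in silhouettes(p,tt)[:1]:
        m=d['mask']&(p['z_map']>0); print(round(d['conf'],2),np.round(d['box']));stat(tt,W[m]);stat('tool',(W[m]-t)@R)
```

```text
[ 0.53346211 -0.33773763  0.10176239] 0.035068963178589804 171.5815901272491
0.59 [253. 252.  82. 149.]
belay 9217 med [ 0.5281 -0.3391  0.1471] lo [ 0.4983 -0.3566  0.1216] hi [ 0.5615 -0.3199  0.1497]
tool 9217 med [ 0.0056 -0.0015 -0.0454] lo [-0.0276 -0.0184 -0.0479] hi [ 0.0339  0.0153 -0.0199]
0.62 [295. 203. 222. 143.]
white_tray 20178 med [ 0.5311 -0.2836  0.0061] lo [ 0.4842 -0.3931  0.0046] hi [ 0.6199 -0.2021  0.0231]
tool 20178 med [0.0101 0.0543 0.0958] lo [-0.0735 -0.0554  0.0788] hi [0.0503 0.1355 0.0973]
```

View pics/w13.png

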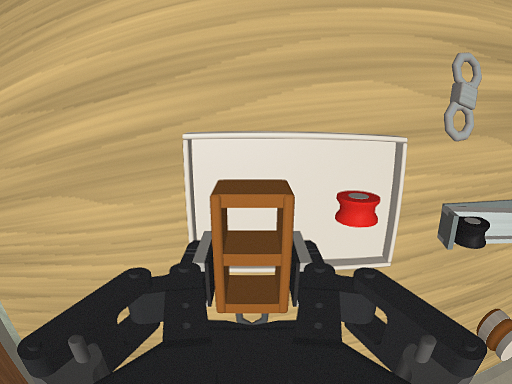

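Emit:
send_rows --deltas '[[[0.4, 0, -4, 0, 0, 0], [0.4, 0, -8, 0, 0, 0], [0.4, 0, -10, 0, 0, 0], [0.4, 0, -11, 0, 0, 0], [0.4, 0, -11.2, 0, 0, 0], [0.4, 0, -11.3, 0, 0, 0], [0.4, 0, -11.3, 0, 0, 0]]]'

```text
clock: 22.2
tcp_pos: [0.5397, -0.3391, -0.0096]
orientation: [0.001, 0.073, 0.997, 0.0]
wrist_force: [0.5, -0.3, -0.6]
finger_gap: 0.0353
```

Emit:
send_rows --deltas '[[[0, 0, -0.1, 0, 0, 0], [0, 0, -0.15, 0, 0, 0], [0, 0, -0.15, 0, 0, 0]]]'

```text
clock: 22.5
tcp_pos: [0.5394, -0.3387, -0.0118]
orientation: [0.001, 0.073, 0.997, 0.001]
wrist_force: [-1.3, -0.4, 3.6]
finger_gap: 0.0356
```

Emit:
send_rows --deltas '[[[0, 0, 0, 0, 0, 0], [0, 0, 0, 0, 0, 0], [0, 0, 0, 0, 0, 0], [0, 0, 2, 0, 0, 0], [0, 0, 5, 0, 0, 0], [0, 0, 9, 0, 0, 0], [0, 0, 14, 0, 0, 0], [0, 0, 16, 0, 0, 0], [0, 0, 16, 0, 0, 0]]]' --jaw 0.15

```text
clock: 23.4
tcp_pos: [0.5409, -0.3399, 0.1518]
orientation: [0.003, 0.073, 0.997, -0.001]
wrist_force: [0.7, -0.4, -1.0]
finger_gap: 0.049
```

Run:
```python
from h import *
p,W=wristshot('w14');s,R,t=tool();print(t,s['finger_gap'])
for tt in ['belay']:
    for d in silhouettes(p,tt)[:1]:
        m=d['mask']&(p['z_map']>0); print(round(d['conf'],2),np.round(d['box']));stat(tt,W[m])
plan([.60,-.105,.16],83)
```

```text
[ 0.53980264 -0.33900588  0.14918033] 0.04907180825204095
0.9 [254. 183.  38.  86.]
belay 1729 med [ 0.537  -0.341   0.0346] lo [ 0.5051 -0.3584  0.0109] hi [ 0.5828 -0.3214  0.0366]
delta [ 6.12 23.33  1.28] [ -0.    0.1 -88.6] tcp [ 0.5388 -0.3383  0.1472]
```

View pics/w14.png

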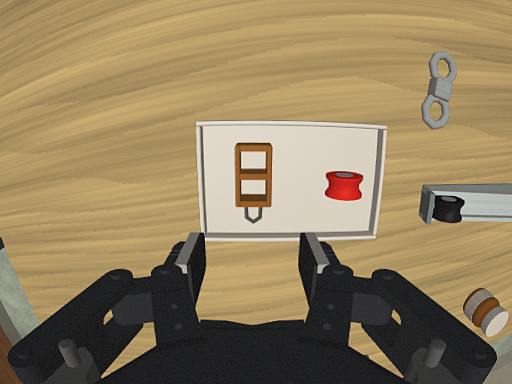

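Emit:
send_rows --deltas '[[[6.2, 21.6, 3, 0, 0, -88.6], [6.2, 21.6, 3, 0, 0, -88.6], [6.2, 21.6, 3, 0, 0, -88.6], [6.2, 21.6, 3, 0, 0, -88.6], [6.2, 21.6, 3, 0, 0, -88.6], [6.2, 21.6, 3, 0, 0, -88.6], [6.2, 21.6, 3, 0, 0, -88.6], [6.2, 21.6, 3, 0, 0, -88.6], [6.2, 21.6, 3, 0, 0, -88.6], [6.2, 21.6, 3, 0, 0, -88.6], [6.2, 21.6, 3, 0, 0, -88.6], [6.2, 21.6, 0, 0, 0, -88.6]]]' --jaw -0.1

```text
clock: 24.7
tcp_pos: [0.6023, -0.1227, 0.1484]
orientation: [0.003, 0.749, 0.662, 0.002]
wrist_force: [-0.1, 0.1, -1.0]
finger_gap: 0.0386
```

Run:
```python
from h import *
p,W=wristshot('w15');s,R,t=tool();print(t,s['finger_gap'],np.degrees(np.arctan2(R[1,0],R[0,0])))
for tt in ['black_wheel']:
    for d in silhouettes(p,tt)[:1]:
        m=d['mask']&(p['z_map']>0); print(round(d['conf'],2),np.round(d['box']));stat(tt,W[m]);
        T=(W[m]-t)@R;stat('tool',T); top=T[T[:,2]<np.percentile(T[:,2],5)+.003];stat('tooltop',top);print(R@np.r_[np.median(top,0)[0],(np.percentile(T[:,1],3)+np.percentile(T[:,1],97))/2,0])
```

```text
[ 0.59827911 -0.12137534  0.14067607] 0.03827559101490326 83.0314042046984
0.62 [248. 188.  26.  44.]
black_wheel 1027 med [ 0.5993 -0.1198  0.0578] lo [ 0.5879 -0.1394  0.0254] hi [ 0.6112 -0.1059  0.0626]
tool 1027 med [0.0017 0.0014 0.0829] lo [-0.0179 -0.0094  0.0781] hi [0.0157 0.0141 0.1153]
tooltop 358 med [-0.0019  0.0009  0.0797] lo [-0.0115 -0.0092  0.0775] hi [0.0074 0.0119 0.0814]
[ 2.09180479e-03 -2.19873249e-03 -1.36117984e-05]
```

View pics/w15.png

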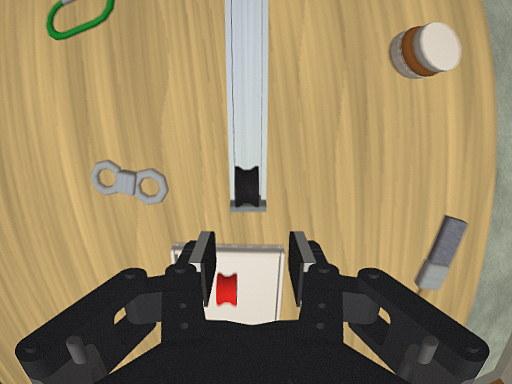

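Emit:
send_rows --deltas '[[[0.1, -0.1, -2, 0, 0, 0], [0.1, -0.1, -4, 0, 0, 0], [0.1, -0.1, -4, 0, 0, 0], [0.1, -0.1, -4, 0, 0, 0], [0.1, -0.1, -4, 0, 0, 0]]]'

```text
clock: 25.3
tcp_pos: [0.6022, -0.1234, 0.1082]
orientation: [0.001, 0.749, 0.663, 0.001]
wrist_force: [-0.2, 0.4, 0.2]
finger_gap: 0.0385
```

Emit:
send_rows --deltas '[[[-0.1, 0, -4, 0, 0, 0], [-0.15, 0, -7, 0, 0, 0], [-0.15, 0, -9, 0, 0, 0], [-0.15, 0, -9.6, 0, 0, 0], [-0.15, 0, -9.6, 0, 0, 0], [-0.15, 0, -9.6, 0, 0, 0]]]'

```text
clock: 25.9
tcp_pos: [0.6016, -0.1237, 0.0129]
orientation: [0.002, 0.749, 0.663, 0.001]
wrist_force: [-0.1, 0.1, 0.5]
finger_gap: 0.038
```

Emit:
send_rows --deltas '[[[0, 0, 0, 0, 0, 0], [0, 0, 0, 0, 0, 0], [0, 0, 0, 0, 0, 0], [0, 0, 0, 0, 0, 0]]]' --jaw -1 --force 30

```text
clock: 26.3
tcp_pos: [0.6013, -0.1236, 0.013]
orientation: [0.002, 0.749, 0.663, 0.001]
wrist_force: [-1.8, -0.2, 5.8]
finger_gap: 0.0214
```

Emit:
send_rows --deltas '[[[0, 0, 1, 0, 0, 0], [0, 0, 2, 0, 0, 0], [0, 0, 4, 0, 0, 0], [0, 0, 8, 0, 0, 0], [0, 0, 12, 0, 0, 0], [0, 0, 14, 0, 0, 0], [0, 0, 14, 0, 0, 0]]]'

```text
clock: 27.0
tcp_pos: [0.6029, -0.1241, 0.1563]
orientation: [0.005, 0.749, 0.663, 0.003]
wrist_force: [0.4, -0.2, -0.5]
finger_gap: 0.0214
```

Run:
```python
from h import *
p,W=wristshot('w16');s,R,t=tool();print(t,s['finger_gap'])
for tt in ['black_wheel']:
    for d in silhouettes(p,tt)[:1]:
        m=d['mask']&(p['z_map']>0); print(round(d['conf'],2),np.round(d['box']));stat('tool',(W[m]-t)@R)
plan([.557,.285,.155],94)
```

```text
[ 0.60169516 -0.12364     0.15374748] 0.021662796218042214
0.88 [252. 252.  52.  83.]
tool 3411 med [ 0.007   0.0025 -0.0472] lo [-0.0124 -0.0079 -0.052 ] hi [ 0.0179  0.0127 -0.0316]
delta [-4.35 40.83  0.32] [ 0.   0.2 11. ] tcp [ 0.6005 -0.1233  0.1518]
```

View pics/w16.png

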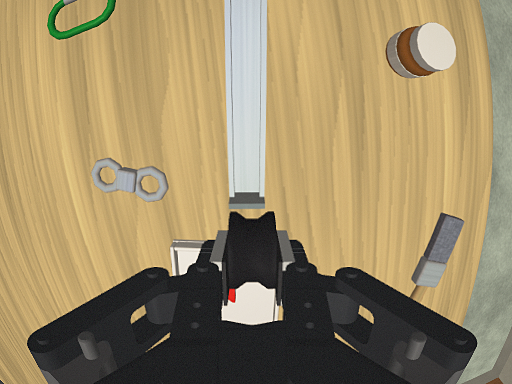

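Emit:
send_rows --deltas '[[[-4.35, 39.6, 0, 0, 0, 11], [-4.35, 39.6, 0, 0, 0, 11], [-4.35, 39.6, 0, 0, 0, 11], [-4.35, 39.6, 0, 0, 0, 11], [-4.35, 39.6, 0, 0, 0, 11], [-4.35, 39.6, 0, 0, 0, 11], [-4.35, 39.6, 0, 0, 0, 11], [-4.35, 39.6, 0, 0, 0, 11], [-4.35, 39.6, 0, 0, 0, 11], [-4.35, 39.6, -5, 0, 0, 11], [-4.35, 39.6, -8, 0, 0, 11], [-4.35, 39.6, -8, 0, 0, 11]]]'

```text
clock: 28.3
tcp_pos: [0.5516, 0.2707, 0.0646]
orientation: [-0.002, 0.682, 0.732, -0.005]
wrist_force: [-0.4, -0.3, -0.1]
finger_gap: 0.0214
```

Run:
```python
from h import *
p,W=wristshot('w17');s,R,t=tool();print(t,s['finger_gap'],np.degrees(np.arctan2(R[1,0],R[0,0])))
d=silhouettes(p,'black_wheel')[0];m=d['mask'];T=(W[m]-t)@R;stat('tool',T);stat('w',W[m])
e=silhouettes(p,'yellow_tray')[0];m=e['mask']&(p['z_map']>0);stat('tray',W[m]); 
w=W[m];f=w[np.abs(w[:,2]-.005)<.002];r=w[np.abs(w[:,2]-.022)<.002];
for q in(f,r): b=cv2.minAreaRect((q[:,:2]*1000).astype(np.float32));print(b)
```

```text
[0.5536493  0.27129459 0.0677027 ] 0.021401315537797987 94.03051705288584
tool 3425 med [ 0.0067 -0.0009 -0.0416] lo [-0.0127 -0.0113 -0.0464] hi [ 0.0176  0.0093 -0.0262]
w 3425 med [0.5525 0.278  0.1093] lo [0.542  0.2587 0.0938] hi [0.5628 0.2889 0.1141]
tray 41939 med [0.5541 0.3361 0.006 ] lo [0.4913 0.2402 0.0046] hi [0.6168 0.4207 0.0228]
((554.2008666992188, 327.31024169921875), (122.12158203125, 193.29344177246094), 4.029829502105713)
((554.3118286132812, 326.7850036621094), (130.54443359375, 198.0992889404297), 3.981963872909546)
```

View pics/w17.png

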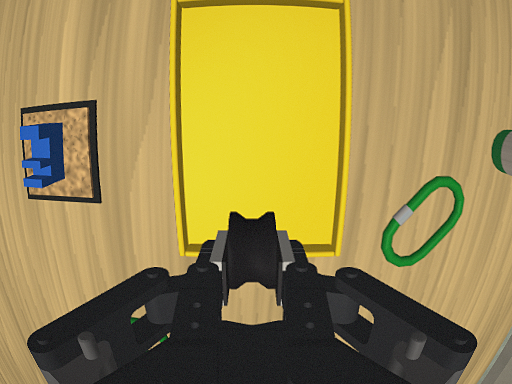

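Emit:
send_rows --deltas '[[[0.2, 0, -3, 0, 0, 0], [0.2, 0, -5, 0, 0, 0], [0.2, 0, -6, 0, 0, 0], [0.2, 0, -6.4, 0, 0, 0], [0.2, 0, -6.5, 0, 0, 0], [0.2, 0, -6.5, 0, 0, 0], [0.2, 0, -6.5, 0, 0, 0]]]'

```text
clock: 29.15
tcp_pos: [0.5597, 0.2731, 0.0075]
orientation: [0.001, 0.682, 0.732, 0.002]
wrist_force: [0.3, 0.7, -0.6]
finger_gap: 0.0216
```

Emit:
send_rows --deltas '[[[0, 0, -0.5, 0, 0, 0], [0, 0, -0.8, 0, 0, 0], [0, 0, -0.9, 0, 0, 0], [0, 0, -0.9, 0, 0, 0]]]'

```text
clock: 29.55
tcp_pos: [0.5584, 0.2727, -0.0032]
orientation: [0.001, 0.682, 0.732, 0.0]
wrist_force: [0.7, -0.6, -0.2]
finger_gap: 0.0214
```

Emit:
send_rows --deltas '[[[0, 0, -0.1, 0, 0, 0], [0, 0, -0.1, 0, 0, 0]]]'

```text
clock: 29.75
tcp_pos: [0.5588, 0.2728, -0.0038]
orientation: [0.001, 0.682, 0.732, 0.001]
wrist_force: [0.3, -0.6, -0.3]
finger_gap: 0.0215
```

Emit:
send_rows --deltas '[[[0, 0, -0.1, 0, 0, 0], [0, 0, -0.1, 0, 0, 0]]]'

```text
clock: 29.95
tcp_pos: [0.5589, 0.2729, -0.0039]
orientation: [0.001, 0.682, 0.732, 0.001]
wrist_force: [-1.9, -1.2, 5.2]
finger_gap: 0.0214
```

Emit:
send_rows --deltas '[[[0, 0, 0, 0, 0, 0], [0, 0, 0, 0, 0, 0], [0, 0, 0, 0, 0, 0], [0, 0, 2, 0, 0, 0], [0, 0, 4, 0, 0, 0], [0, 0, 8, 0, 0, 0], [0, 0, 12, 0, 0, 0], [0, 0, 15, 0, 0, 0], [0, 0, 15, 0, 0, 0]]]' --jaw -0.2

```text
clock: 30.85
tcp_pos: [0.5618, 0.2739, 0.1506]
orientation: [0.003, 0.682, 0.732, 0.005]
wrist_force: [0.0, -0.5, 1.3]
finger_gap: 0.0337
```

Run:
```python
from h import *
p,W=wristshot('w18');s,R,t=tool();print(t,s['finger_gap'])
for tt in ['black_wheel']:
    d=silhouettes(p,tt)[0];m=d['mask']&(p['z_map']>0);stat(tt,W[m])
plan([.425,.109,.17],180)
```

```text
[0.56056396 0.27341465 0.14790332] 0.03385048254060619
black_wheel 841 med [0.5595 0.2758 0.041 ] lo [0.549  0.2562 0.0266] hi [0.57   0.2904 0.0457]
delta [-13.42 -16.4    2.42] [-0.2  0.2 86. ] tcp [0.5592 0.273  0.1458]
```

View pics/w18.png

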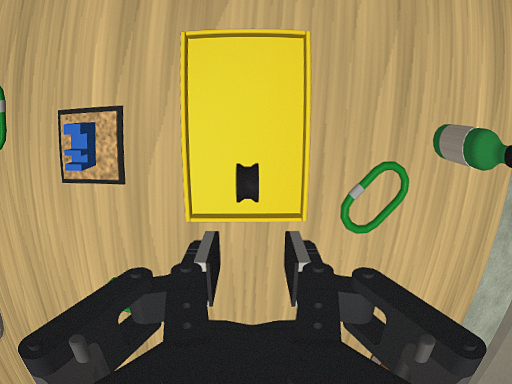

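Emit:
send_rows --deltas '[[[-13.4, -16.4, 3, 0, 0, 86], [-13.4, -16.4, 3, 0, 0, 86], [-13.4, -16.4, 3, 0, 0, 86], [-13.4, -16.4, 3, 0, 0, 86], [-13.4, -16.4, 3, 0, 0, 86], [-13.4, -16.4, 3, 0, 0, 86], [-13.4, -16.4, 3, 0, 0, 86], [-13.4, -16.4, 3, 0, 0, 86], [-13.4, -16.4, 3, 0, 0, 86], [-13.4, -16.4, 3, 0, 0, 86], [-13.4, -16.4, 3, 0, 0, 86], [-13.4, -16.4, 3, 0, 0, 86]]]' --jaw 0.75

```text
clock: 32.15
tcp_pos: [0.4239, 0.1087, 0.174]
orientation: [-0.001, 0.001, 1.0, 0.001]
wrist_force: [-0.3, -0.4, -0.2]
finger_gap: 0.0751
```

Emit:
send_rows --deltas '[[[0, 0, 0, 0, 0, 0], [0, 0, 0, 0, 0, 0]]]'

```text
clock: 32.35
tcp_pos: [0.4245, 0.1088, 0.1749]
orientation: [-0.0, 0.0, 1.0, 0.001]
wrist_force: [-0.1, 1.2, 0.1]
finger_gap: 0.0743
```

Run:
```python
from h import *
p,W=wristshot('w19');s,R,t=tool();print(t,s['finger_gap'],np.degrees(np.arctan2(R[1,0],R[0,0])))
for d in silhouettes(p,'carabiner')[:2]:
    m=d['mask']&(p['z_map']>0); print(round(d['conf'],2),np.round(d['box']));stat('c',W[m])
    T=(W[m]-t)@R;T=T[(W[m][:,2]>.003)&(W[m][:,2]<.014)];r=cv2.minAreaRect((T[:,:2]*1000).astype(np.float32));print(r)
```

```text
[0.42467191 0.10877598 0.17503269] 0.07471386505592846 179.98292031921198
0.92 [503. 168.  18.  60.]
c 381 med [0.4163 0.4834 0.0089] lo [0.368  0.4722 0.0039] hi [0.4519 0.514  0.0114]
((13.530773162841797, 378.9426574707031), (43.20582580566406, 89.46500396728516), 77.50865936279297)
0.91 [429.  16.  60.  28.]
c 668 med [0.2205 0.3417 0.0094] lo [0.1846 0.2927 0.0042] hi [0.2297 0.3836 0.0117]
((213.00074768066406, 231.93270874023438), (96.8954849243164, 43.21923828125), 75.98977661132812)
```

View pics/w19.png

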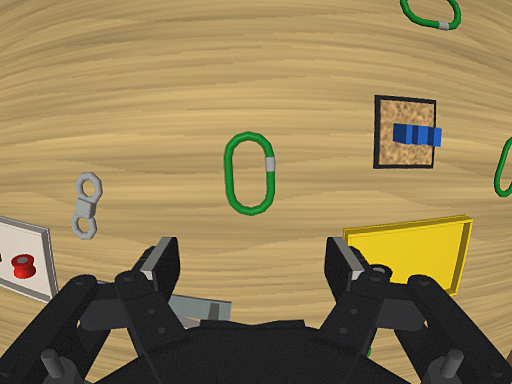

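Good view of the target at (249,172), but the network's top two were other carabiners. I'll select by location.

Run:
```python
from h import *
p,W=wristshot();s,R,t=tool()
g=p['img'].astype(int);m=(g[...,1]>g[...,0]+25)&(g[...,1]>g[...,2]+15)
m|=(W[...,2]>.006)&(W[...,2]<.016)
b=np.zeros_like(m);b[120:225,210:290]=1;m&=b&(p['z_map']>0)&(W[...,2]>.003)
T=(W[m]-t)@R;stat('c',W[m]);r=cv2.minAreaRect((T[:,:2]*1000).astype(np.float32));print(r,t)
```

```text
c 1711 med [0.4235 0.1052 0.01  ] lo [0.3806 0.0767 0.0068] hi [0.471  0.1315 0.0119]
((-2.047199249267578, -5.51289176940918), (58.273963928222656, 99.00948333740234), 88.93750762939453) [0.42473743 0.10878453 0.17516662]
```

Emit:
send_rows --deltas '[[[0.2, -0.55, 0, 0, 0, 1], [0.2, -0.55, 0, 0, 0, 1], [0.2, -0.55, 0, 0, 0, 1], [0.2, -0.55, 0, 0, 0, 1]]]' --jaw 0.38

```text
clock: 32.9
tcp_pos: [0.4267, 0.1034, 0.1753]
orientation: [0.0, -0.009, 1.0, 0.001]
wrist_force: [-0.5, 0.9, 0.5]
finger_gap: 0.0589
```

```bash
cat >> h.py <<'E'
def tips(p,W):
    s,R,t=tool();T=(W-t)@R
    m=(np.abs(T[...,0])<.013)&(np.abs(T[...,1])<.045)&(T[...,2]<-.015)&(T[...,2]>-.06)&(p['z_map']>0)
    for sg in(-1,1):
        q=T[m&(T[...,1]*sg>0)]; i=np.argsort(q[:,2])[-40:]; print('tip',sg,len(q),np.round(q[i[-40:]].mean(0),4),np.round(q[i[-5:],2],4))
E
python3 - <<'E'
from h import *
p,W=wristshot('w20');s,R,t=tool();print(s['finger_gap'],t);tips(p,W)
E
```

```text
0.05853445054370983 [0.42668282 0.10341499 0.175249  ]
tip -1 1212 [-0.0007 -0.0316 -0.03  ] [-0.0287 -0.0285 -0.0281 -0.0279 -0.0277]
tip 1 1209 [-0.0007  0.0278 -0.0297] [-0.0283 -0.0279 -0.0274 -0.0274 -0.0272]
```

Emit:
send_rows --deltas '[[[0, 0, -3, 0, 0, 0], [0, 0, -6, 0, 0, 0], [0, 0, -6, 0, 0, 0]]]' --jaw 0.75

```text
clock: 33.25
tcp_pos: [0.4236, 0.1032, 0.1121]
orientation: [-0.003, -0.009, 1.0, 0.001]
wrist_force: [-0.4, 0.3, -0.3]
finger_gap: 0.0747
```

Run:
```python
from h import *
p,W=wristshot('w21');s,R,t=tool();print(s['finger_gap'],t);tips(p,W)
b=np.zeros(p['z_map'].shape,bool);b[100:240,190:310]=1
m=b&(p['z_map']>0)&(W[...,2]>.005)&(W[...,2]<.016)
T=(W[m]-t)@R;stat('c',W[m]);r=cv2.minAreaRect((T[:,:2]*1000).astype(np.float32));print(r,t)
```

```text
0.07472436304445887 [0.42486489 0.103285   0.11402209]
tip -1 1045 [ 0.0004 -0.0393 -0.0324] [-0.0313 -0.0312 -0.0312 -0.0311 -0.031 ]
tip 1 1094 [ 0.0006  0.0355 -0.0321] [-0.0312 -0.031  -0.0309 -0.0307 -0.0307]
c 2551 med [0.4221 0.1046 0.01  ] lo [0.3807 0.0764 0.0066] hi [0.4706 0.1317 0.0118]
((-2.2684707641601562, 0.5012302398681641), (98.86599731445312, 58.990535736083984), 0.2946563959121704) [0.42486489 0.103285   0.11402209]
```

View pics/w21.png

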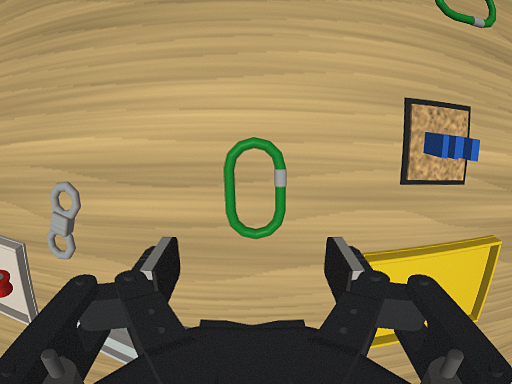

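Emit:
send_rows --deltas '[[[0.2, 0.1, -4, 0, 0, 0], [0.2, 0.1, -8, 0, 0, 0], [0.2, 0.1, -11, 0, 0, 0], [0.2, 0.1, -12.5, 0, 0, 0], [0.2, 0.1, -13, 0, 0, 0], [0.2, 0.1, -13, 0, 0, 0], [0.2, 0.1, -13, 0, 0, 0]]]'

```text
clock: 34.0
tcp_pos: [0.4304, 0.1044, -0.0133]
orientation: [0.001, -0.009, 1.0, 0.001]
wrist_force: [-0.1, -0.4, -0.6]
finger_gap: 0.0749
```

Emit:
send_rows --deltas '[[[-0.3, 0, -0.6, 0, 0, 0], [-0.3, 0, -1.1, 0, 0, 0], [-0.3, 0, -1.1, 0, 0, 0], [-0.3, 0, -1.1, 0, 0, 0]]]'

```text
clock: 34.4
tcp_pos: [0.4256, 0.1043, -0.0258]
orientation: [-0.0, -0.009, 1.0, 0.001]
wrist_force: [0.0, -0.1, -0.7]
finger_gap: 0.0746
```

Emit:
send_rows --deltas '[[[0, 0, 0, 0, 0, 0], [0, 0, 0, 0, 0, 0], [0, 0, 0, 0, 0, 0], [0, 0, 0, 0, 0, 0]]]' --jaw -1 --force 35

```text
clock: 34.8
tcp_pos: [0.4259, 0.1044, -0.0252]
orientation: [0.0, -0.009, 1.0, 0.001]
wrist_force: [-1.0, 0.6, 5.0]
finger_gap: 0.0564
```

Emit:
send_rows --deltas '[[[0, 0, 0.5, 0, 0, 0], [0, 0, 1, 0, 0, 0], [0, 0, 2, 0, 0, 0], [0, 0, 4, 0, 0, 0], [0, 0, 8, 0, 0, 0], [0, 0, 12, 0, 0, 0], [0, 0, 14, 0, 0, 0], [0, 0, 14, 0, 0, 0]]]'

```text
clock: 35.6
tcp_pos: [0.4285, 0.1045, 0.1182]
orientation: [0.004, -0.009, 1.0, 0.001]
wrist_force: [0.1, 0.3, -1.2]
finger_gap: 0.0561
```

Run:
```python
from h import *
p,W=wristshot('w22');s,R,t=tool();print(s['finger_gap'],t)
T=(W-t)@R; g=p['img'].astype(int);m=(g[...,1]>g[...,0]+25)&(g[...,1]>g[...,2]+15)&(T[...,2]<-.01)&(np.abs(T[...,1])<.05)
stat('tool',T[m])
plan([.5517,.3624,.115],184)
```

```text
0.05655228221750756 [0.42720291 0.1043717  0.11618045]
tool 7143 med [ 0.0122 -0.0058 -0.0371] lo [-0.0423 -0.0287 -0.0387] hi [ 0.0452  0.0242 -0.034 ]
delta [12.45 25.8  -0.12] [-0.2  0.3  3. ] tcp [0.4272 0.1044 0.1162]
```

View pics/w22.png

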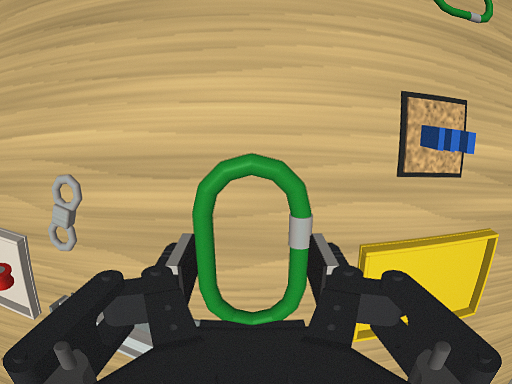

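Emit:
send_rows --deltas '[[[12.45, 25.8, 0, 0, 0, 3], [12.45, 25.8, 0, 0, 0, 3], [12.45, 25.8, 0, 0, 0, 3], [12.45, 25.8, 0, 0, 0, 3], [12.45, 25.8, 0, 0, 0, 3], [12.45, 25.8, 0, 0, 0, 3], [12.45, 25.8, 0, 0, 0, 3], [12.45, 25.8, 0, 0, 0, 3], [12.45, 25.8, 0, 0, 0, 3], [12.45, 25.8, 0, 0, 0, 3]]]'

```text
clock: 36.65
tcp_pos: [0.5496, 0.3609, 0.1141]
orientation: [-0.0, -0.035, 0.999, 0.001]
wrist_force: [1.0, 0.7, -1.1]
finger_gap: 0.0562
```

Run:
```python
from h import *
p,W=wristshot('w23');s,R,t=tool();print(s['finger_gap'],t)
T=(W-t)@R; g=p['img'].astype(int);m=(g[...,1]>g[...,0]+25)&(g[...,1]>g[...,2]+15)&(T[...,2]<-.01)&(np.abs(T[...,1])<.05)
stat('tool',T[m]);stat('w',W[m])
m=(W[...,2]>.017)&(W[...,2]<.027)&(W[...,0]>.45)&(W[...,1]>.2)&(g[...,0]>g[...,2]+80);stat('rim',W[m])
```

```text
0.05631858268951009 [0.54984164 0.3609796  0.11439426]
tool 7123 med [ 0.0135 -0.0059 -0.0348] lo [-0.0407 -0.0288 -0.0364] hi [ 0.0469  0.024  -0.0314]
w 7123 med [0.5381 0.3538 0.1492] lo [0.5032 0.3316 0.1458] hi [0.5907 0.3853 0.1508]
rim 3426 med [0.525  0.332  0.0223] lo [0.4855 0.2275 0.0177] hi [0.6208 0.4261 0.0239]
```

View pics/w23.png

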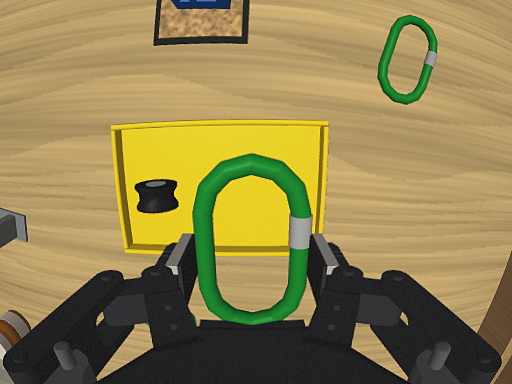

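Emit:
send_rows --deltas '[[[0.3, 0.05, -4, 0, 0, 0], [0.3, 0.05, -8, 0, 0, 0], [0.3, 0.05, -10.5, 0, 0, 0], [0.3, 0.05, -12, 0, 0, 0], [0.3, 0.05, -12.8, 0, 0, 0], [0.3, 0.05, -12.8, 0, 0, 0], [0.3, 0.05, -12.8, 0, 0, 0]]]'

```text
clock: 37.4
tcp_pos: [0.554, 0.3628, -0.0126]
orientation: [0.001, -0.035, 0.999, 0.001]
wrist_force: [0.2, -1.0, -0.5]
finger_gap: 0.0564
```

Emit:
send_rows --deltas '[[[0, 0, -0.3, 0, 0, 0], [0, 0, -0.6, 0, 0, 0], [0, 0, -0.65, 0, 0, 0], [0, 0, -0.65, 0, 0, 0]]]'

```text
clock: 37.8
tcp_pos: [0.5533, 0.3629, -0.0201]
orientation: [0.0, -0.035, 0.999, 0.001]
wrist_force: [0.1, 0.5, -1.3]
finger_gap: 0.0563
```

Emit:
send_rows --deltas '[[[0, 0, -0.1, 0, 0, 0], [0, 0, -0.1, 0, 0, 0]]]'

```text
clock: 38.0
tcp_pos: [0.5534, 0.3629, -0.0201]
orientation: [0.0, -0.035, 0.999, 0.001]
wrist_force: [-2.3, -2.0, 6.3]
finger_gap: 0.056
```

Emit:
send_rows --deltas '[[[0, 0, 0, 0, 0, 0], [0, 0, 0, 0, 0, 0], [0, 0, 0, 0, 0, 0], [0, 0, 1.5, 0, 0, 0], [0, 0, 4, 0, 0, 0], [0, 0, 8, 0, 0, 0], [0, 0, 13, 0, 0, 0], [0, 0, 18, 0, 0, 0], [0, 0, 18, 0, 0, 0]]]' --jaw 0.58

```text
clock: 38.9
tcp_pos: [0.5574, 0.3649, 0.169]
orientation: [0.007, -0.035, 0.999, 0.004]
wrist_force: [0.9, 0.1, 0.3]
finger_gap: 0.0675
```

Run:
```python
from h import *
p,W=wristshot('w24');s,R,t=tool();print(s['finger_gap'],t)
g=p['img'].astype(int);m=(g[...,1]>g[...,0]+25)&(g[...,1]>g[...,2]+15)&(W[...,0]>.48)&(W[...,0]<.62)&(W[...,1]<.43)&(W[...,1]>.24)
stat('carab',W[m])
```

```text
0.06788150531317076 [0.55612392 0.36424536 0.16508913]
carab 1553 med [0.5538 0.3569 0.015 ] lo [0.5075 0.3333 0.0125] hi [0.5979 0.3878 0.0169]
```

View pics/w24.png

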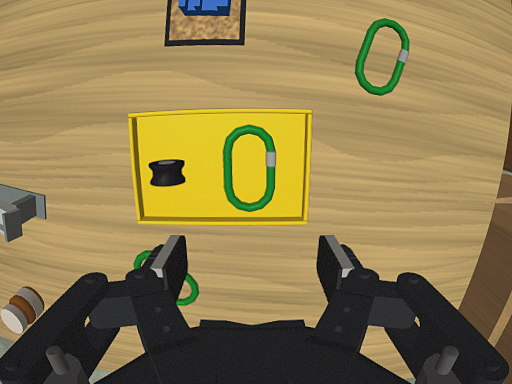

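Everything is placed. I'll move the arm clear and do a final check from all views.

Emit:
send_rows --deltas '[[[-4, -25, 8, 0, 0, 0], [-4, -25, 8, 0, 0, 0], [-4, -25, 8, 0, 0, 0], [-4, -25, 8, 0, 0, 0], [-4, -25, 8, 0, 0, 0], [-4, -25, 8, 0, 0, 0], [-4, -25, 8, 0, 0, 0], [-4, -25, 8, 0, 0, 0]]]'

```text
clock: 39.75
tcp_pos: [0.5131, 0.1131, 0.2381]
orientation: [-0.0, -0.035, 0.999, 0.001]
wrist_force: [-0.0, 0.5, 0.2]
finger_gap: 0.0673
```

Run:
```python
from h import *
for n in ['top','side']:
    p=read_camera(n);a=p['img'][60:330,60:460,::-1];cv2.imwrite('pics/f_'+n+'.png',cv2.resize(a,(800,540),interpolation=cv2.INTER_CUBIC));W=world(p)
    if n=='top':
        for tt in ['gauge','mat','swivel','red_wheel','belay','black_wheel']:
            for d in silhouettes(p,tt)[:1]:
                m=d['mask']&(p['z_map']>0);stat(tt+' %.2f'%d['conf'],W[m])
```

```text
gauge 0.66 193 med [0.3684 0.3034 0.0298] lo [0.3577 0.2812 0.006 ] hi [0.3807 0.3295 0.0435]
mat 0.94 789 med [0.364  0.3047 0.0058] lo [ 0.3272  0.2659 -0.0005] hi [0.4136 0.3456 0.011 ]
swivel 0.65 275 med [ 0.4619 -0.1048  0.0151] lo [ 0.4204 -0.1304  0.007 ] hi [ 0.5023 -0.0812  0.0226]
red_wheel 0.54 152 med [ 0.5551 -0.2406  0.0372] lo [ 0.5449 -0.2619  0.0046] hi [ 0.5679 -0.2245  0.046 ]
belay 0.80 354 med [ 0.5336 -0.3356  0.0264] lo [ 0.502  -0.3535  0.0021] hi [ 0.5651 -0.3152  0.0378]
black_wheel 0.64 2955 med [ 0.5506 -0.2936  0.0055] lo [ 0.4826 -0.3926 -0.001 ] hi [ 0.6168 -0.1989  0.0235]
```

View pics/f_top.png

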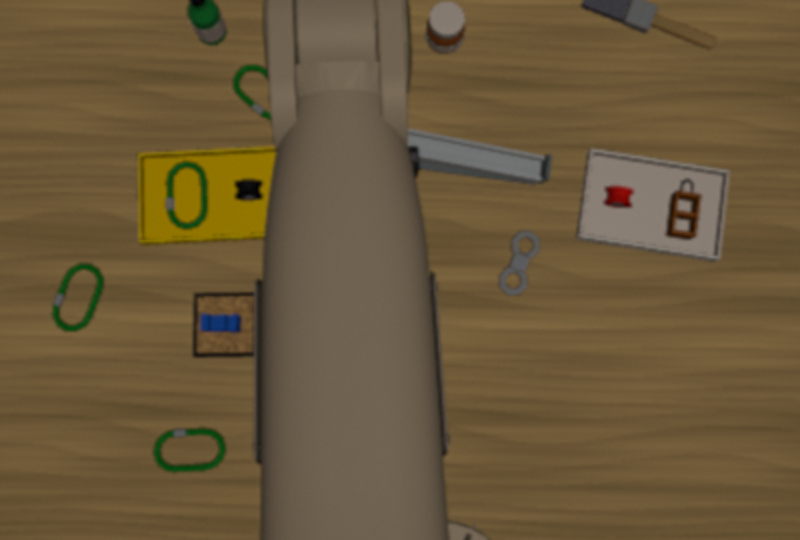

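View pics/f_side.png

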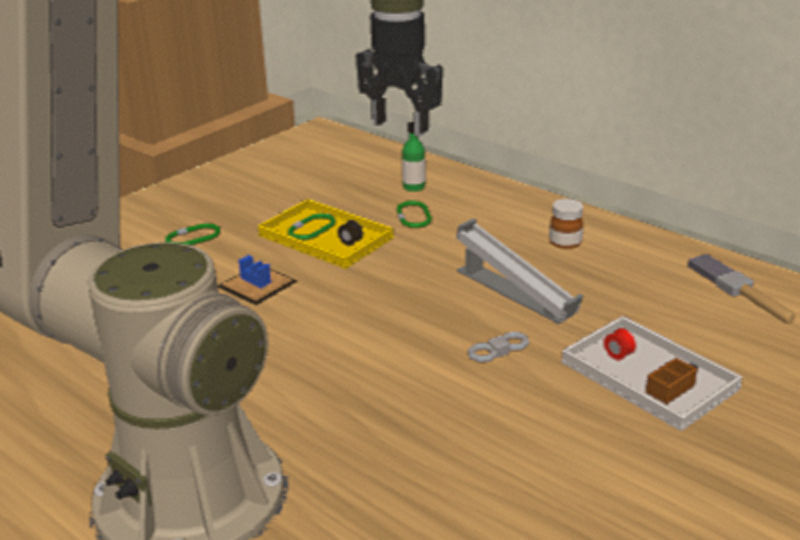

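```bash
python3 -c "
from workcell import hand_in; print(hand_in())"
```

```text
the job is handed in; nothing more can be done
None
```

The job is done and handed in at about 40 s of the 138 s allowed.

- **Gauge:** I lifted it out of the chute and set it down upright in the middle of the cork mat, to within about 2 mm by the wrist camera. Both wheels rolled down to the stop.
- **White tray:** the red wheel and the belay device stand side by side on the floor.
- **Yellow tray:** the black wheel and the carabiner that started farthest to the robot's right are side by side on the floor. Both wheels stand on their rims.
- **Care taken:** each thing was lowered until the wrist force showed light contact (about 4 to 8 N) and only then released. The swivel was not touched. The closing top and side pictures show everything in place with the arm clear.

Three checks disagreed:
- **Fingertip position:** the fingertips sit about 26 mm (shut) to 38 mm (open) behind the reported TCP. My first grasp of the gauge therefore closed just above it without touching. All three cameras confirmed the offset, and I corrected for it in every later grasp.
- **Network errors:** the detector mislabelled a few things, for example calling the white tray a black wheel in the last top picture. It also missed the target carabiner in its top two results. I went by position and the pictures instead.
- **Mat in the final top view:** the arm hid part of the mat, so the gauge's centring rests on the earlier wrist-camera measurement.

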